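Take the dry pots down from the drip rail

TASK

Switch the fan off by pushing its lever right over, away from the robot, then lift every pot that hangs on the drip rail up and off its hook and stand it upright inside the rim of the saucer of the same shape; when all are down, push the drip tray, by the tab at its end, fully home under the rail. The pots are fragile: squeeze them with well under 50 N at each finger, set them down softly and do not knock them or wrench them against the hooks (40 N breaks them). Leave the tin of brushes, the glaze jar and the vase alone.

Things in the scene. Friction and masses are not known exactly. Their poses are not given: they have to be found in the camera images.
- round_pot_center (a point): fragile clay pot, round, 66 mm across at the foot and 84 mm at the rim, walls 90 mm high, fixed basket handle on top, 157 mm high overall, about 0.25 kg; may be absent. Point on its axis 78 mm above its underside, z up. Handle in the y-z plane: two upright straps with outer faces at y = +-30 mm, 16 mm wide in x, plain from 17 to 56 mm above this point; gable peak 79 mm above, which hangs on the hook
- square_pot_center (a point): fragile clay pot, square, 60 x 60 mm, walls 90 mm high, fixed basket handle on top, 157 mm high overall, about 0.25 kg; may be absent. Point on its axis 78 mm above its underside, z up. Handle in the y-z plane: two upright straps with outer faces at y = +-30 mm, 16 mm wide in x, plain from 17 to 56 mm above this point; gable peak 79 mm above, which hangs on the hook
- oblong_pot_center (a point): fragile clay pot, oblong, 100 mm (x) by 60 mm (y), walls 90 mm high, fixed basket handle on top, 157 mm high overall, about 0.25 kg; may be absent. Point on its axis 78 mm above its underside, z up. Handle in the y-z plane: two upright straps with outer faces at y = +-30 mm, 16 mm wide in x, plain from 17 to 56 mm above this point; gable peak 79 mm above, which hangs on the hook
- hex_pot_center (a point): fragile clay pot, six-sided, 72 mm across the flats, walls 90 mm high, fixed basket handle on top, 157 mm high overall, about 0.25 kg; may be absent. Point on its axis 78 mm above its underside, z up. Handle in the y-z plane: two upright straps with outer faces at y = +-30 mm, 16 mm wide in x, plain from 17 to 56 mm above this point; gable peak 79 mm above, which hangs on the hook
- round_saucer: loose clay saucer, round, 104 mm across, for the round pot: rim 14 mm high, inner floor 6 mm above the table and 92 mm across; origin at the centre of its underside, z up
- square_saucer: loose clay saucer, square, 104 mm, for the square pot: rim 14 mm high, inner floor 6 mm above the table and 92 mm square; origin at the centre of its underside, z up
- oblong_saucer: loose clay saucer, oblong, 132 mm (x) by 92 mm (y), for the oblong pot: rim 14 mm high, inner floor 6 mm above the table and 120 by 80 mm; origin at the centre of its underside, z up
- hex_saucer: loose clay saucer, six-sided, 104 mm across the flats, for the hex pot: rim 14 mm high, inner floor 6 mm above the table and 92 mm across the flats; origin at the centre of its underside, z up
- hook0 (a point): steel hook of the drip rail, a 10 mm round bar along this frame's x: the point is the bar's centre in the middle of its level seat (36 mm long). Its tip, 34 mm to -x, turns up to 23 mm above this point; the rail bar (16 mm thick) is 80 mm to +x, 12 mm higher. A pot lifts straight up 25 mm or more, then comes off to -x
- hook1 (a point): steel hook of the drip rail, a 10 mm round bar along this frame's x: the point is the bar's centre in the middle of its level seat (36 mm long). Its tip, 34 mm to -x, turns up to 23 mm above this point; the rail bar (16 mm thick) is 80 mm to +x, 12 mm higher. A pot lifts straight up 25 mm or more, then comes off to -x
- hook2 (a point): steel hook of the drip rail, a 10 mm round bar along this frame's x: the point is the bar's centre in the middle of its level seat (36 mm long). Its tip, 34 mm to -x, turns up to 23 mm above this point; the rail bar (16 mm thick) is 80 mm to +x, 12 mm higher. A pot lifts straight up 25 mm or more, then comes off to -x
- hook3 (a point): steel hook of the drip rail, a 10 mm round bar along this frame's x: the point is the bar's centre in the middle of its level seat (36 mm long). Its tip, 34 mm to -x, turns up to 23 mm above this point; the rail bar (16 mm thick) is 80 mm to +x, 12 mm higher. A pot lifts straight up 25 mm or more, then comes off to -x
- drip_tray (a joint): grey drip tray under the rail, 110 x 460 x 22 mm, sliding along y of the rail (the y axis of the tray_tab and hook frames): metres that it sticks out to +y; 0 is fully home (a stop), friction about 1.5 N. The rail's bar and its two posts, 275 mm either side of the middle, are 245 mm high
- tray_tab (a point): upright push tab, 60 mm wide and 50 mm high, at the tray's +y end: the point is the middle of its outer (+y) face, 38 mm above the table and 17 mm below the top of the tab; moves with the tray
- fan_lever (a joint): fan switch lever: 0 leans to -x of its base (on), 1.0 rad leans to +x (off, at the stop); stays where it is left
- fan_lever_tip (a point): tip of the fan lever, 80 mm long, moving with it; the lever swings about the y axis of the base
- fan_lever_base: small block on the table that carries the lever: origin at the centre of its underside, x along the direction in which the lever is pushed to switch off
- brush_tin: the tin of brushes, to be left alone; origin at the centre of its underside; 72 mm across, brushes up to 200 mm high
- glaze_jar: the glaze jar, to be left alone; origin at the centre of its underside; 64 mm across, 85 mm high
- vase: the vase on the turntable, to be left alone; origin at the centre of its underside; 112 mm across, 145 mm high, on a turntable 88 mm high and 200 mm across
Not all that is in view belongs to the job. What is shaped like the part that bears round_pot_center but blue is not meant. Leave any red look-alike of the part that bears oblong_pot_center alone.

How it is judged:
On the way, in this order (a step that is already met when the one before it is completed fails the run):
1. the fan is switched off, its lever pushed right over (value of joint fan_lever above 0.85 rad), for 0.2 s.
2. every pot stands upright and let go inside the rim of the saucer of its own shape (horizontal distance between round_pot_center and round_saucer below 0.025 m and angle between each of round_pot_center, square_pot_center, oblong_pot_center, hex_pot_center's own z axis and vertical below 0.07 rad and z of round_pot_center in the frame of round_saucer between 0.08 and 0.088 m and contact force between the fingers and round_pot below 0.2 N and horizontal distance between square_pot_center and square_saucer below 0.025 m and z of square_pot_center in the frame of square_saucer between 0.08 and 0.088 m and contact force between the fingers and square_pot below 0.2 N and horizontal distance between oblong_pot_center and oblong_saucer below 0.025 m and z of oblong_pot_center in the frame of oblong_saucer between 0.08 and 0.088 m and contact force between the fingers and oblong_pot below 0.2 N and horizontal distance between hex_pot_center and hex_saucer below 0.025 m and z of hex_pot_center in the frame of hex_saucer between 0.08 and 0.088 m and contact force between the fingers and hex_pot below 0.2 N), for 0.3 s.
3. the drip tray is pushed fully home (value of joint drip_tray below 0.006 m), for 0.2 s.
At the end, for the whole second after the job is handed in: Every pot that was on the rail stands upright (within 4 degrees) on the floor of the saucer of its own shape, inside the rim (centres within 25 mm), let go; the fan lever is over (0.85 rad or more); the drip tray is home (within 6 mm) (all of step 2 and value of joint fan_lever above 0.85 rad and value of joint drip_tray below 0.006 m); the robot touches nothing.
It fails at once if a pot squeezed with more than 50 N at each finger (100 N over the two) (contact force between the fingers and round_pot above 100 N or contact force between the fingers and square_pot above 100 N or contact force between the fingers and oblong_pot above 100 N or contact force between the fingers and hex_pot above 100 N).
It fails at once if a pot set down or knocked on its saucer with more than 40 N (contact force between round_pot and round_saucer above 40 N or contact force between square_pot and square_saucer above 40 N or contact force between oblong_pot and oblong_saucer above 40 N or contact force between hex_pot and hex_saucer above 40 N).
It fails at once if a pot wrenched against the rail with more than 40 N (contact force between any of round_pot, square_pot, oblong_pot, hex_pot and rail above 40 N).
It fails at once if the tin of brushes, the glaze jar or the vase moved more than 30 mm (distance of any of brush_tin, glaze_jar, vase from where it was at the start of the episode above 0.03 m).
Of round_pot, square_pot, oblong_pot, hex_pot only 3 to 4 are there at a start; the rules pass over those that are not, and their reading is None.
At some moment in a run one of round_saucer, square_saucer, oblong_saucer, hex_saucer may be knocked a few centimetres aside while the robot is not near it.
It also fails if it takes over 210 s, if anything falls off the work surface, if the arm or the gripper's body presses on something with over 40 N, if the wrist force passes 120 N, or if a joint passes its speed limit or range.

ROBOT

A 6-joint arm with a two-finger parallel gripper is mounted at the origin on the work surface. World frame = base frame: x ahead of the robot, y to its left, z up, the work surface at z = 0. Lengths are in m, angles in rad, forces in N, time in s.
With the tool pointing down it reaches from about 0.325 to 0.9 m from the base axis. Payload 3.5 kg.
Tool frame: the origin (TCP) lies midway between the tips of the shut fingers; the grasp point (between the pads) lies 19 mm behind it (robot.pinch_z is the distance from the TCP to the grasp point, in m); x points along the fingers, z is the direction in which the jaws open and shut, and the axes are right-handed (so a half turn about x gives the same grasp; the last joint's range is limited). The gripper opens to 85 mm and grips with 20 to 120 N. Pads are 22 mm wide; open, the fingers measure 114 mm over their backs; the gripper's body (76 mm by 85 mm) begins 54 mm behind the grasp point. The pads swing forward as they close: fully open they stand 13 mm farther back than shut.
Start: joints at [1.229, 0.276, -0.026, 1.268, 0, 1.467], TCP at [0.148, 0.607, 0.231] pointing down, gripper open.
Joint ranges: [-3.12, 3.12], [-0.85, 1.88], [-1.08, 1.24], [-1.95, 2.15], [-1.57, 1.53], [-3.14, 3.14]. Speed limits (rad/s): [2.57, 2.57, 3.14, 3.14, 3.14, 3.14].

INTERFACE

Orientations are given as a unit quaternion [x, y, z, w].
In Python, from rig import observe, vision, workorder, robot gives the robot as it stands.
- The arm moves only by the shell command python3 -m creep 'ROWS' [FORCE]. ROWS is JSON, a list of rows, each an object with "dp": the shift along the world's x, y, z in mm, a list of three; "twist": the turn, a rotation vector about the world's x, y, z in units of 6 degrees (1.0 is 6 degrees), a list of three; "claw": the gripper command: -1 is shut, 1 is fully open, values between are in proportion. A call has 1 to 5 rows; each row shifts and turns the commanded pose from where the row before left it; what a row does not reach is not made up. A row lasts 1/10 s, in which the tool goes at most 50 mm and 8.59 degrees, less where a joint would pass 70% of its speed; a pose out of reach is approached as far as the arm can. A call with a gripper value outside its range is refused whole. The fingers move at their own pace and stop on an object; FORCE is the grip in N (left out, the last holds). Time passes only in rows, so rows that do not move let the fingers close. It gives the time, the measured TCP pose, the force and the opening at its end, in the units of the state.
- observe(): the state, without advancing time (a new reading comes with each control period).
- vision.read_camera(name): name is "scene" or "side" or "wrist"; returns the picture (480x640x3 uint8, red, green, blue); there is no depth.
- vision.camera_params(name): a dict with "fx", "fy", "cx", "cy" (pixels), "k1" (the pictures are not rectified: a ray, as slopes to the right and down, at radius r is drawn at 1 + k1 r^2 times it, then the intrinsics apply), "R" (3x3) and "t" (3): a world point X has camera coordinates R X + t; the wrist camera has in their place "hand_eye" (4x4, takes a point from camera to tool coordinates, whose origin is the TCP and whose axes are the tool frame's). Camera axes: x right, y down, z forward; pixel columns grow to the right and rows downward; lengths in m; the calibration is good to about 2 mm. A picture is of the moment at which its call begins: read the wrist's pose just before it. camera_params takes no time and is no camera call.
- workorder.hand_in(): hands the job in, once; it reports no verdict.
The state is a dict: "clock": time; "joints": joint angles; "qvel": joint speeds; "tau": joint torques, N m; "eef_pos": TCP position; "ee_rot": TCP orientation; "force": force on the tool from outside, world axes, zero at the start; "moment": the same for the moment, N m; "finger_gap": finger opening in m.
Only numpy, scipy, OpenCV 4.12 (cv2) and the standard library are available. Lean on these libraries where they do the work, as an engineer would, in place of code of your own. Each camera call takes 0.05 s, during which the arm holds its last target.

## Working session

There is one attempt and no reset: what is moved stays moved. The work goes in short steps, Python scripts to look and compute and a shell command to move; the robot and the scene stay as the last step left them, time stands still between calls to the robot, and variables do not carry over. Pictures are saved under pics/ and viewed, and the job is handed in when it is done.

```bash
ls -la; mkdir -p pics; python3 - <<'E'
from rig import observe, vision, workorder, robot
import cv2,json
print(observe()); print([a for a in dir(robot) if a[0]!='_'])
for n in ["scene","side","wrist"]:
    p=vision.camera_params(n); print(n,p)
    cv2.imwrite(f"pics/{n}0.png",vision.read_camera(n)[:,:,::-1])
E
```

```text
total 12
drwxr-xr-x  3 agent agent 4096 Dec  6 12:23 .
drwxr-xr-x 23 root  root  4096 Dec  6 12:23 ..
drwxr-xr-x  2 agent agent 4096 Dec  6 12:23 pics
{'clock': 0.0, 'joints': array([ 1.22858552e+00,  2.77142985e-01, -2.79126297e-02,  1.26800952e+00,
        1.48272245e-05,  1.46743747e+00]), 'qvel': array([-0.00057231,  0.00027322, -0.0005172 , -0.00074165, -0.00183261,
        0.00127633]), 'tau': array([-1.77470265e-04, -4.45507193e+01,  2.95203978e+01,  1.63971208e-02,
       -9.02365150e-05,  2.01401562e-06]), 'eef_pos': array([0.14757883, 0.6065068 , 0.23013856]), 'ee_rot': array([-0.43729059,  0.55669069,  0.43644373,  0.55532809]), 'force': array([-0.05938884,  0.85874231,  0.94990111]), 'moment': array([0.00436032, 0.05323756, 0.03250561]), 'finger_gap': 0.08578021060153349}
['Unreachable', 'pinch_z']
scene {'fx': 459.0225626856193, 'fy': 459.0225626856193, 'cx': 317.3765782957678, 'cy': 238.33182146538107, 'k1': -0.0999184964358683, 'R': array([[ 0.83824858,  0.54524336, -0.00700011],
       [ 0.33562027, -0.52601004, -0.78145535],
       [-0.42976547,  0.65270446, -0.62392
[... 192 characters left out ...]
6966, 'R': array([[ 0.86261097, -0.50574642, -0.01108459],
       [-0.36306268, -0.60369106, -0.70974826],
       [ 0.35226098,  0.61626104, -0.70436818]]), 't': array([-0.43916133,  0.32719249,  0.9646697 ])}
wrist {'fx': 354.6293319700335, 'fy': 354.6293319700335, 'cx': 327.58975909609325, 'cy': 240.81928437112404, 'k1': 0.014648168958357698, 'hand_eye': array([[-6.59100210e-04, -2.98270382e-01,  9.54481192e-01,
        -1.43127829e-01],
       [-8.13123682e-04, -9.54480924e-01, -2.98270859e-01,
         7.65973159e-02],
       [ 9.99999452e-01, -9.72701647e-04,  3.86567867e-04,
        -2.59214038e-04],
       [ 0.00000000e+00,  0.00000000e+00,  0.00000000e+00,
         1.00000000e+00]])}
```

View pics/scene0.png

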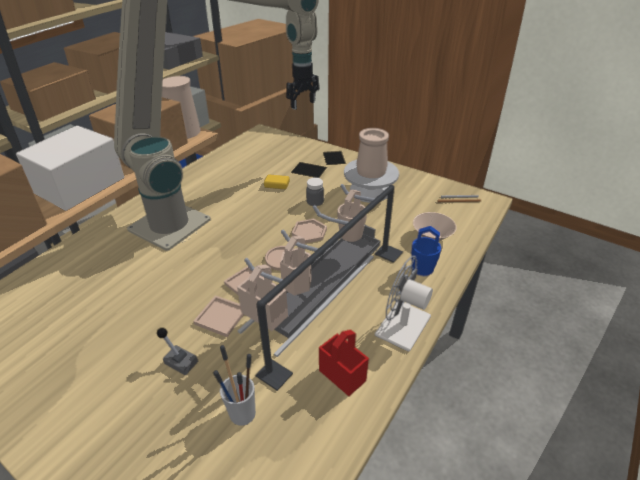

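View pics/side0.png

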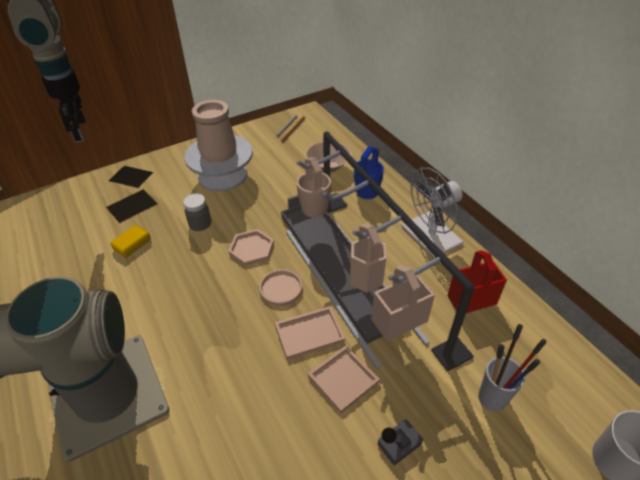

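View pics/wrist0.png

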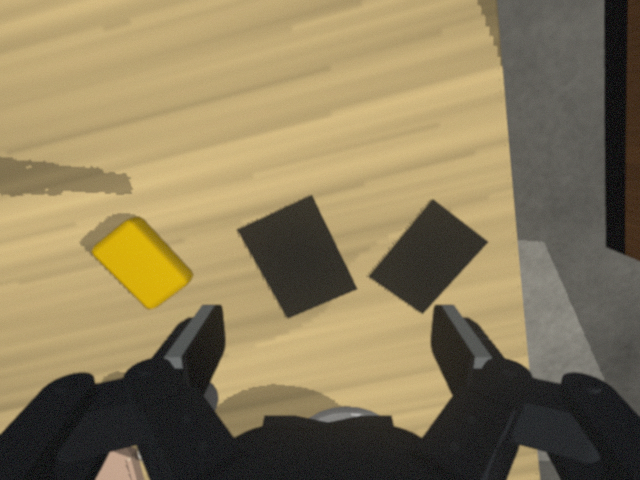

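```bash
cat > h.py <<'E'
from rig import observe, vision, workorder, robot
import numpy as np, cv2
from scipy.spatial.transform import Rotation as Rn
def wristRt(st=None):
    st=st or observe()
    H=vision.camera_params("wrist")["hand_eye"]; T=np.eye(4); T[:3,:3]=Rn.from_quat(st["ee_rot"]).as_matrix(); T[:3,3]=st["eef_pos"]
    W=np.linalg.inv(T@H); return W[:3,:3],W[:3,3]
def par(n,st=None):
    p=vision.camera_params(n); K=np.array([[p["fx"],0,p["cx"]],[0,p["fy"],p["cy"]],[0,0,1]]); D=np.array([p["k1"],0,0,0,0])
    R,t=(p["R"],p["t"]) if n!="wrist" else wristRt(st)
    return K,D,np.array(R),np.array(t)
def ray(n,uv,P=None):
    K,D,R,t=P or par(n)
    d=cv2.undistortPoints(np.array(uv,float).reshape(-1,1,2),K,D).reshape(-1,2)
    d=np.c_[d,np.ones(len(d))]@R
    return -R.T@t, d/np.linalg.norm(d,axis=1)[:,None]
def plane(n,uv,z,P=None):
    o,d=ray(n,uv,P); return o+d*((z-o[2])/d[:,2])[:,None]
def proj(n,X,P=None):
    K,D,R,t=P or par(n); return cv2.projectPoints(np.array(X,float).reshape(-1,1,3),cv2.Rodrigues(R)[0],t,K,D)[0].reshape(-1,2)
def tri(obs):
    A=np.zeros((3,3));b=np.zeros(3);L=[]
    for n,uv,*P in obs:
        o,d=ray(n,uv,*P); d=d[0]; M=np.eye(3)-np.outer(d,d);A+=M;b+=M@o;L.append((M,o))
    X=np.linalg.solve(A,b); return X,[round(1e3*np.linalg.norm(M@(X-o)),1) for M,o in L]
E
python3 - <<'E'
import cv2
a=cv2.imread("pics/scene0.png");b=cv2.imread("pics/side0.png")
cv2.imwrite("pics/s1.png",cv2.resize(a[170:400,150:420],None,fx=2.6,fy=2.6,interpolation=3))
cv2.imwrite("pics/d1.png",cv2.resize(b[130:390,210:500],None,fx=2.3,fy=2.3,interpolation=3))
E
```

```text
(no output)
```

View pics/s1.png

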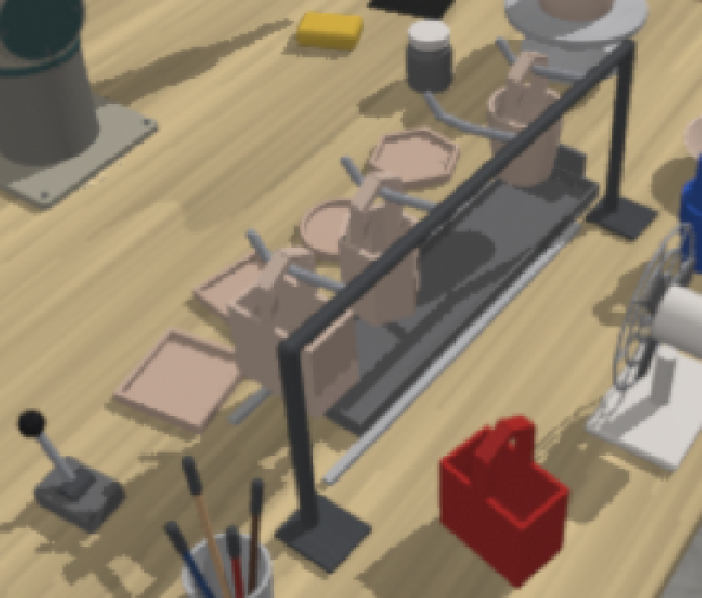

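View pics/d1.png

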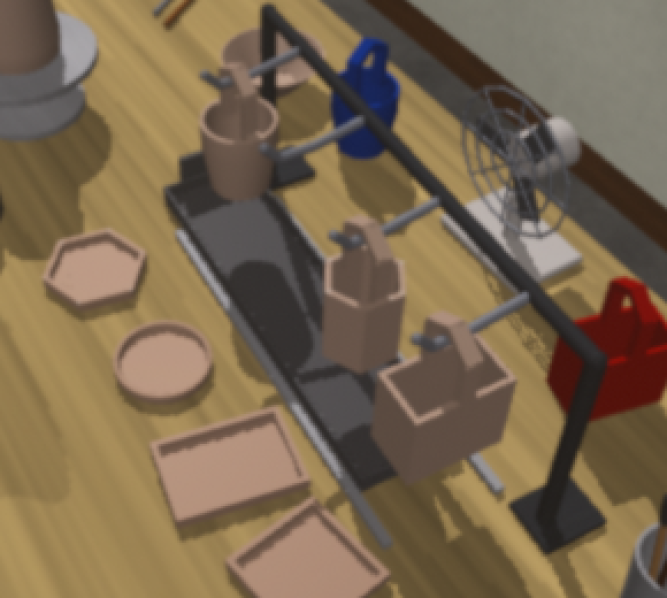

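```bash
python3 - <<'E'
from h import *
np.set_printoptions(precision=4,suppress=True)
s=lambda u,v:("scene",(u/2.6+150,v/2.6+170)); d=lambda u,v:("side",(u/2.3+210,v/2.3+130))
for nm,o in dict(postL=[s(630,45),d(268,10)],postR=[s(292,350),d(600,358)],
 tip0=[s(250,237),d(418,343)],tip1=[s(346,163),d(335,238)],tip2=[s(430,98),d(266,152)],tip3=[s(502,43),d(208,77)],
 lev=[s(32,424),("side",(390,435))],
 tabL=[s(584,150),d(182,155)]).items(): print(nm,*tri(o))
for nm,uv in dict(hexs=(96,262),rounds=(163,352),obl=(230,455)).items(): print(nm,plane("side",d(*uv)[1],0.014))
print("hex scene",plane("scene",s(412,158)[1],.014))
print("round scene bits",plane("scene",s(300,228)[1],.014))
print("sq scene",plane("scene",s(180,378)[1],.014), "sq side",plane("side",(344,379),.014))
print("lever base",plane("scene",s(80,490)[1],.02),plane("side",(400,445),.02))
E
```

```text
postL [0.6828 0.2685 0.2358] [np.float64(0.5), np.float64(0.5)]
postR [ 0.6544 -0.2834  0.2367] [np.float64(0.1), np.float64(0.1)]
tip0 [ 0.5409 -0.1991  0.2391] [np.float64(0.2), np.float64(0.2)]
tip1 [ 0.5492 -0.0682  0.239 ] [np.float64(0.0), np.float64(0.0)]
tip2 [0.5576 0.0626 0.2385] [np.float64(1.5), np.float64(1.5)]
tip3 [0.5665 0.1916 0.2392] [np.float64(0.9), np.float64(0.9)]
lev [ 0.4184 -0.3859  0.0928] [np.float64(0.1), np.float64(0.1)]
tabL [0.6028 0.3475 0.0075] [np.float64(1.9), np.float64(1.9)]
hexs [[0.4299 0.2238 0.014 ]]
rounds [[0.4356 0.0685 0.014 ]]
obl [[ 0.4329 -0.0783  0.014 ]]
hex scene [[0.4312 0.2115 0.014 ]]
round scene bits [[0.3953 0.0294 0.014 ]]
sq scene [[ 0.4363 -0.2228  0.014 ]] sq side [[ 0.4313 -0.2215  0.014 ]]
lever base [[ 0.4567 -0.3831  0.02  ]] [[ 0.4464 -0.3896  0.02  ]]
```

```bash
python3 - <<'E'
from h import *
np.set_printoptions(precision=4,suppress=True)
st=observe(); M=Rn.from_quat(st["ee_rot"]).as_matrix(); print(M)
a=vision.read_camera("scene")[:,:,::-1]; b=vision.read_camera("side")[:,:,::-1]
c=np.hstack([cv2.resize(a[310:390,130:230],None,fx=4,fy=4,interpolation=3),cv2.resize(b[400:480,360:460],None,fx=4,fy=4,interpolation=3)])
e=np.hstack([cv2.resize(a[180:270,330:430],None,fx=4,fy=3.555,interpolation=3),cv2.resize(b[130:220,250:350],None,fx=4,fy=3.555,interpolation=3)])
cv2.imwrite("pics/c1.png",c);cv2.imwrite("pics/c2.png",e[:320])
print("vase",tri([("scene",(373,135)),("side",(211,110))]),"jar",tri([("scene",(315,184)),("side",(194,201))]),
"tin",tri([("scene",(238,387)),("side",(502,370))]))
E
```

```text
[[-0.0006 -0.9716  0.2366]
 [-0.0017  0.2366  0.9716]
 [-1.      0.0002 -0.0018]]
vase (array([0.479 , 0.543 , 0.2315]), [np.float64(0.5), np.float64(0.5)]) jar (array([0.3441, 0.3863, 0.0753]), [np.float64(2.8), np.float64(2.8)]) tin (array([ 0.667 , -0.3987,  0.0983]), [np.float64(2.2), np.float64(2.2)])
```

View pics/c1.png

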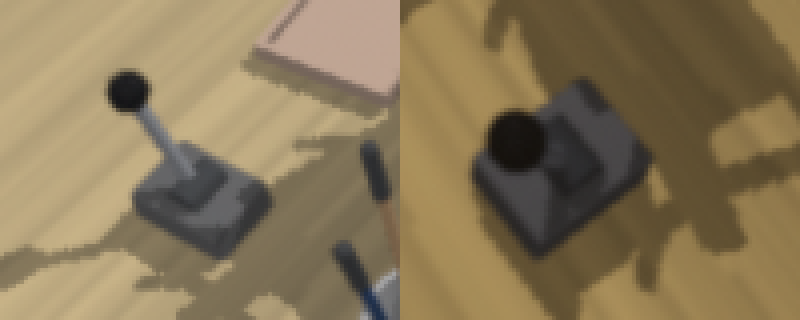

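View pics/c2.png

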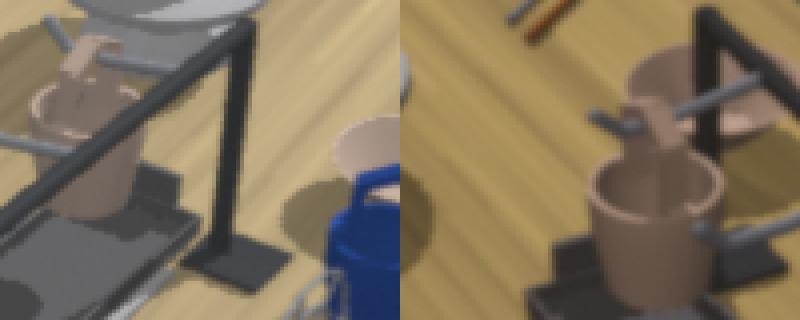

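```bash
python3 - <<'E'
from h import *
np.set_printoptions(precision=4,suppress=True)
uv=[((u-400)/4+360,v/4+400) for u,v in [(478,168),(585,82),(650,150),(540,245)]]
for z in (.012,.02): P=plane("side",uv,z); print(P,P.mean(0))
us=[(u/4+130,v/4+310) for u,v in [(135,190),(182,143),(270,185),(222,240)]]
P=plane("scene",us,.02); print(P,P.mean(0))
print(tri([("scene",(128/4+130,90/4+310)),("side",(116/4+360,140/4+400))]))
E
```

```text
[[ 0.4198 -0.3634  0.012 ]
 [ 0.4874 -0.3558  0.012 ]
 [ 0.4933 -0.398   0.012 ]
 [ 0.4237 -0.4067  0.012 ]] [ 0.4561 -0.381   0.012 ]
[[ 0.4175 -0.3657  0.02  ]
 [ 0.4844 -0.3581  0.02  ]
 [ 0.4903 -0.3999  0.02  ]
 [ 0.4213 -0.4086  0.02  ]] [ 0.4534 -0.3831  0.02  ]
[[ 0.4195 -0.4047  0.02  ]
 [ 0.4172 -0.3628  0.02  ]
 [ 0.4863 -0.3553  0.02  ]
 [ 0.4907 -0.4007  0.02  ]] [ 0.4534 -0.3809  0.02  ]
(array([ 0.4168, -0.3852,  0.0932]), [np.float64(0.2), np.float64(0.2)])
```

```bash
python3 -m creep '[{"dp":[32,-38,20],"twist":[0,0,0],"claw":-1},{"dp":[32,-38,20],"twist":[0,0,0],"claw":-1},{"dp":[32,-38,20],"twist":[0,0,0],"claw":-1},{"dp":[32,-38,20],"twist":[0,0,0],"claw":-1},{"dp":[32,-38,20],"twist":[0,0,0],"claw":-1}]'
python3 -m creep '[{"dp":[32,-38,20],"twist":[0,0,0],"claw":-1},{"dp":[32,-38,0],"twist":[0,0,0],"claw":-1},{"dp":[0,-49,0],"twist":[0,0,0],"claw":-1},{"dp":[0,-49,0],"twist":[0,0,0],"claw":-1},{"dp":[0,-49,0],"twist":[0,0,0],"claw":-1}]'
```

```text
clock: 0.75
eef_pos: [0.298, 0.4283, 0.3254]
ee_rot: [-0.437, 0.556, 0.437, 0.556]
force: [1.9, 0.2, -0.4]
finger_gap: 0.012
clock: 1.25
eef_pos: [0.3589, 0.2076, 0.3433]
ee_rot: [-0.437, 0.556, 0.437, 0.556]
force: [1.0, -0.4, -0.1]
finger_gap: -0.0002
```

```bash
python3 -m creep '[{"dp":[0,-49,0],"twist":[0,0,0],"claw":-1},{"dp":[0,-49,0],"twist":[0,0,0],"claw":-1},{"dp":[0,-49,0],"twist":[0,0,0],"claw":-1},{"dp":[0,-49,0],"twist":[0,0,0],"claw":-1},{"dp":[0,-49,0],"twist":[0,0,0],"claw":-1}]'
python3 -m creep '[{"dp":[0,-49,0],"twist":[0,0,0],"claw":-1},{"dp":[0,-49,0],"twist":[0,0,0],"claw":-1},{"dp":[0,-49,0],"twist":[0,0,0],"claw":-1},{"dp":[0,-49,0],"twist":[0,0,0],"claw":-1},{"dp":[0,-49,0],"twist":[0,0,0],"claw":-1}]'
python3 -m creep '[{"dp":[-4,-49,0],"twist":[0,0,0],"claw":-1},{"dp":[0,-46,-40],"twist":[0,0,0],"claw":-1},{"dp":[0,0,-48],"twist":[0,0,0],"claw":-1},{"dp":[0,0,-48],"twist":[0,0,0],"claw":-1},{"dp":[0,0,-48],"twist":[0,0,0],"claw":-1}]'
python3 -m creep '[{"dp":[0,0,-48],"twist":[0,0,0],"claw":-1},{"dp":[0,0,-43],"twist":[0,0,0],"claw":-1},{"dp":[0,0,0],"twist":[0,0,0],"claw":-1},{"dp":[0,0,0],"twist":[0,0,0],"claw":-1}]'
```

```text
clock: 1.75
eef_pos: [0.3585, -0.0374, 0.3436]
ee_rot: [-0.437, 0.556, 0.437, 0.556]
force: [1.2, -0.4, 0.6]
finger_gap: -0.0002
clock: 2.25
eef_pos: [0.3585, -0.2827, 0.3435]
ee_rot: [-0.437, 0.556, 0.436, 0.556]
force: [0.5, -0.2, -0.5]
finger_gap: 0.0003
clock: 2.75
eef_pos: [0.3549, -0.3679, 0.1649]
ee_rot: [-0.437, 0.556, 0.436, 0.556]
force: [0.1, -0.8, 0.5]
finger_gap: -0.0002
clock: 3.15
eef_pos: [0.3548, -0.3669, 0.0756]
ee_rot: [-0.436, 0.556, 0.438, 0.556]
force: [-0.2, -0.3, 1.1]
finger_gap: 0.0003
```

```bash
python3 -m creep '[{"dp":[20,-23,0],"twist":[0,0,0],"claw":-1},{"dp":[25,2,0],"twist":[0,0,0],"claw":-1},{"dp":[25,3,0],"twist":[0,0,0],"claw":-1},{"dp":[25,3,0],"twist":[0,0,0],"claw":-1},{"dp":[15,2,0],"twist":[0,0,0],"claw":-1}]'
python3 -m creep '[{"dp":[6,1,0],"twist":[0,0,0],"claw":-1},{"dp":[4,0,0],"twist":[0,0,0],"claw":-1}]'; python3 - <<'E'
from h import *
cv2.imwrite("pics/lev1.png",np.hstack([vision.read_camera("scene")[300:420,100:300,::-1],vision.read_camera("side")[360:480,300:500,::-1]]).repeat(2,0).repeat(2,1))
E
```

```text
clock: 3.65
eef_pos: [0.468, -0.3827, 0.0795]
ee_rot: [-0.439, 0.556, 0.435, 0.555]
force: [-17.7, -3.8, 5.3]
finger_gap: 0.0001
clock: 3.85
eef_pos: [0.4682, -0.3815, 0.0784]
ee_rot: [-0.434, 0.563, 0.438, 0.55]
force: [-28.0, -3.8, 16.3]
finger_gap: -0.0001
```

View pics/lev1.png

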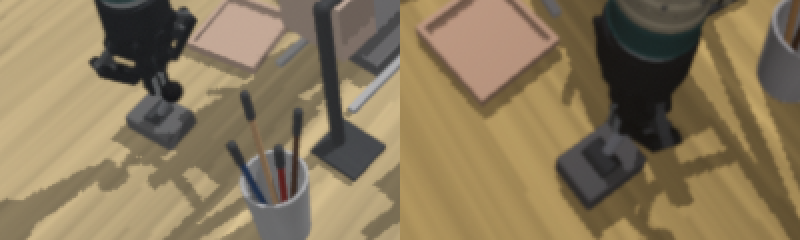

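```bash
python3 -m creep '[{"dp":[-40,-4,0],"twist":[0,0,0],"claw":-1},{"dp":[-30,0,45],"twist":[0,0,0],"claw":1},{"dp":[0,0,48],"twist":[0,0,0],"claw":1},{"dp":[0,0,48],"twist":[0,0,0],"claw":1},{"dp":[0,0,48],"twist":[0,0,0],"claw":1}]'
python3 -m creep '[{"dp":[0,0,48],"twist":[0,0,0],"claw":1},{"dp":[0,45,48],"twist":[0,0,0.5],"claw":1},{"dp":[0,48,0],"twist":[0,0,0.5],"claw":1},{"dp":[0,48,0],"twist":[0,0,-1],"claw":1},{"dp":[0,48,0],"twist":[0,0,0],"claw":1}]'
python3 -m creep '[{"dp":[0,48,0],"twist":[0,0,0],"claw":1},{"dp":[0,48,0],"twist":[0,0,0],"claw":1},{"dp":[0,0,0],"twist":[0,0,0],"claw":1},{"dp":[0,0,0],"twist":[0,0,0],"claw":1}]'; python3 - <<'E'
from h import *
print(observe()["eef_pos"])
cv2.imwrite("pics/w2.png",vision.read_camera("wrist")[:,:,::-1])
cv2.imwrite("pics/lev2.png",np.hstack([vision.read_camera("scene")[300:420,100:300,::-1],vision.read_camera("side")[360:480,300:500,::-1]]).repeat(2,0).repeat(2,1))
E
```

```text
clock: 4.45
eef_pos: [0.4072, -0.3837, 0.2657]
ee_rot: [-0.438, 0.556, 0.435, 0.556]
force: [-0.2, -0.7, -0.1]
finger_gap: 0.0581
clock: 4.95
eef_pos: [0.4075, -0.2039, 0.3486]
ee_rot: [-0.438, 0.556, 0.434, 0.557]
force: [1.3, 0.0, 0.5]
finger_gap: 0.0854
clock: 5.35
eef_pos: [0.4077, -0.1083, 0.3478]
ee_rot: [-0.439, 0.555, 0.436, 0.556]
force: [0.1, -1.3, -0.2]
finger_gap: 0.0857
[ 0.40767621 -0.10826716  0.34782104]
```

View pics/lev2.png

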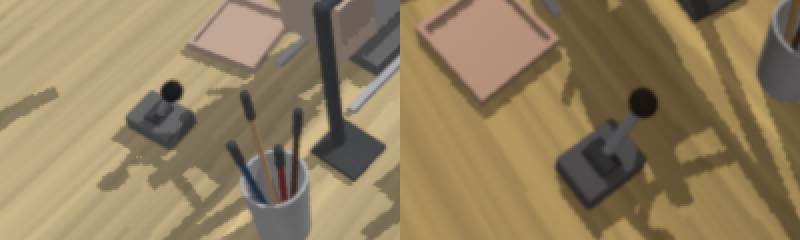

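View pics/w2.png

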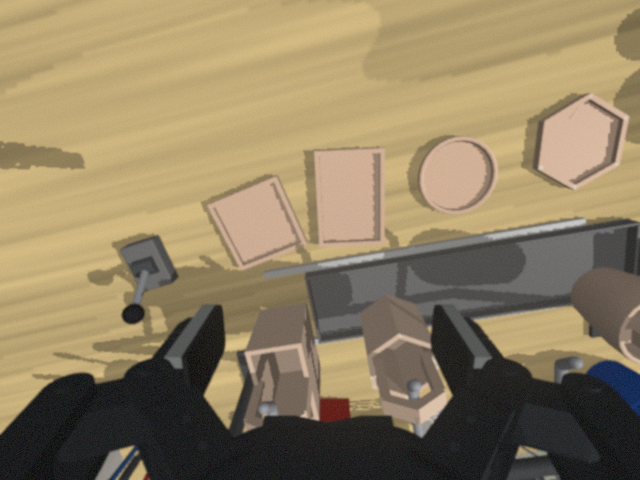

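```bash
cat > sauc.py <<'E'
from h import *
import sys
np.set_printoptions(precision=4,suppress=True)
def blobs(n,mina=900,P=None):
    st=observe(); P=P or par(n,st); im=vision.read_camera(n)
    hsv=cv2.cvtColor(im,cv2.COLOR_RGB2HSV)
    m=cv2.inRange(hsv,(0,45,90),(13,120,255)); m=cv2.morphologyEx(m,cv2.MORPH_CLOSE,np.ones((5,5)))
    cs,_=cv2.findContours(m,cv2.RETR_EXTERNAL,cv2.CHAIN_APPROX_NONE)
    for c in cs:
        if cv2.contourArea(c)<mina: continue
        q=plane(n,c.reshape(-1,2),.012,P)[:,:2].astype(np.float32)*1000
        (cx,cy),(w,h),a=cv2.minAreaRect(q)
        px=c.reshape(-1,2).mean(0)
        print(n,px.round(),"rect c",round(cx,1),round(cy,1),"wh",round(w),round(h),"ang",round(a,1))
if __name__=="__main__":
    for n in sys.argv[1:]: blobs(n)
E
python3 sauc.py wrist side scene; python3 - <<'E'
from h import *
print(tri([("scene",(186,346)),("side",(421.5,411.5))]))
E
```

```text
wrist [286. 375.] rect c 670.6 -248.3 wh 159 216 ang 84.1
wrist [405. 362.] rect c 706.0 -59.5 wh 247 106 ang 4.8
wrist [615. 308.] rect c 696.6 250.3 wh 171 91 ang 0.6
wrist [258. 224.] rect c 434.1 -214.9 wh 104 105 ang 8.6
wrist [352. 196.] rect c 428.9 -82.0 wh 91 131 ang 79.0
wrist [459. 175.] rect c 432.5 62.7 wh 101 100 ang 48.8
wrist [580. 141.] rect c 426.1 220.3 wh 121 105 ang 50.3
side [325. 353.] rect c 425.3 -152.0 wh 249 141 ang 88.0
side [281. 287.] rect c 430.4 61.1 wh 104 98 ang 61.4
side [251. 247.] rect c 424.4 219.0 wh 122 104 ang 51.4
side [386. 281.] rect c 655.9 -28.1 wh 338 163 ang 84.8
side [212. 130.] rect c 530.9 807.1 wh 400 131 ang 68.5
scene [263. 277.] rect c 427.4 1.6 wh 166 553 ang 6.0
scene [373. 151.] rect c 349.7 836.4 wh 141 448 ang 29.0
(array([ 0.49146471, -0.38009355,  0.09021629]), [np.float64(0.5), np.float64(0.5)])
```

```bash
python3 - <<'E'
from h import *
a=vision.read_camera("scene")[:,:,::-1]; b=vision.read_camera("side")[:,:,::-1]
f=lambda i,u,v:cv2.resize(i[v-25:v+25,u-25:u+25],None,fx=5.2,fy=5.2,interpolation=2)
cv2.imwrite("pics/hd.png",np.vstack([np.hstack([f(a,260,277),f(a,296,246),f(a,353,201)]),np.hstack([f(b,402,278),f(b,370,240),f(b,314,170)])]))
E
```

```text
(no output)
```

View pics/hd.png

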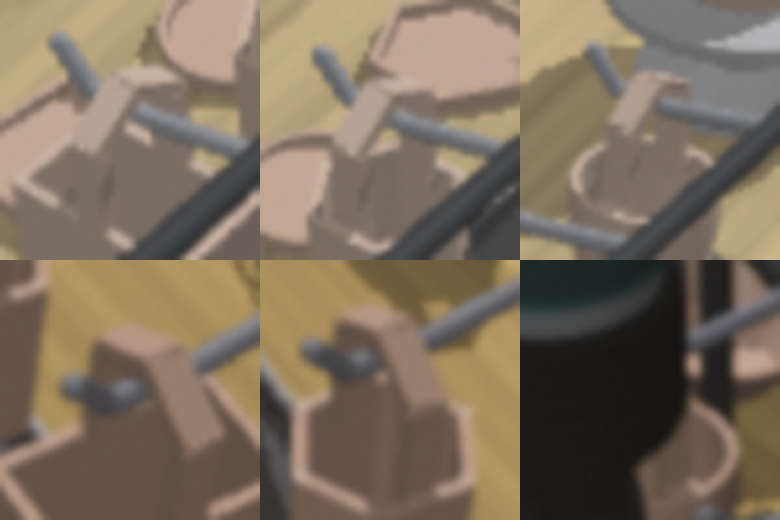

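```bash
python3 - <<'E'
from h import *
g=lambda c,u,v:(c[0]-25+u/5.2,c[1]-25+v/5.2)
print(tri([("scene",g((260,277),131,80)),("side",g((402,278),165,90))]))
print(tri([("scene",g((296,246),128,90)),("side",g((370,240),135,73))]))
s=lambda u,v:("scene",(u/2.6+150,v/2.6+170)); d=lambda u,v:("side",(u/2.3+210,v/2.3+130))
# oblong ridge projections of hypotheses
for h in ([.575,-.2013,.236],[.583,-.0704,.236],[.6004,.1894,.236]): print(proj("scene",h),proj("side",h))
E
```

```text
(array([ 0.58055738, -0.19763037,  0.2382008 ]), [np.float64(0.2), np.float64(0.2)])
(array([ 0.58558197, -0.06794907,  0.23498849]), [np.float64(1.7), np.float64(1.7)])
[[257.2823529  268.20124553]] [[407.36590162 273.49928773]]
[[293.81745227 238.75413457]] [[370.37605284 229.08180253]]
[[353.02158182 191.66155759]] [[313.54605673 160.1856442 ]]
```

```bash
python3 -m creep '[{"dp":[43,-23,-12],"twist":[0,0,0.8],"claw":1},{"dp":[43,-23,-12],"twist":[0,0,0.87],"claw":1},{"dp":[43,-23,-12],"twist":[0,0,0],"claw":1},{"dp":[41,-21,-12],"twist":[0,0,0],"claw":1},{"dp":[0,0,0],"twist":[0,0,0],"claw":1}]' 30
python3 -m creep '[{"dp":[0,0,0],"twist":[0,0,0],"claw":1},{"dp":[0,0,0],"twist":[0,0,0],"claw":1}]'; python3 - <<'E'
from h import *
st=observe();print(st["eef_pos"],Rn.from_quat(st["ee_rot"]).as_matrix()[:,2])
cv2.imwrite("pics/w3.png",vision.read_camera("wrist")[:,:,::-1])
E
```

```text
clock: 6.25
eef_pos: [0.5798, -0.2017, 0.2921]
ee_rot: [-0.482, 0.517, 0.485, 0.515]
force: [-0.8, 0.9, -1.5]
finger_gap: 0.0855
clock: 6.45
eef_pos: [0.5761, -0.1988, 0.2981]
ee_rot: [-0.483, 0.516, 0.484, 0.516]
force: [-0.5, 0.8, 0.4]
finger_gap: 0.0856
[ 0.57608062 -0.19877686  0.29812736] [6.42909008e-02 9.97931164e-01 2.66805877e-04]
```

View pics/w3.png

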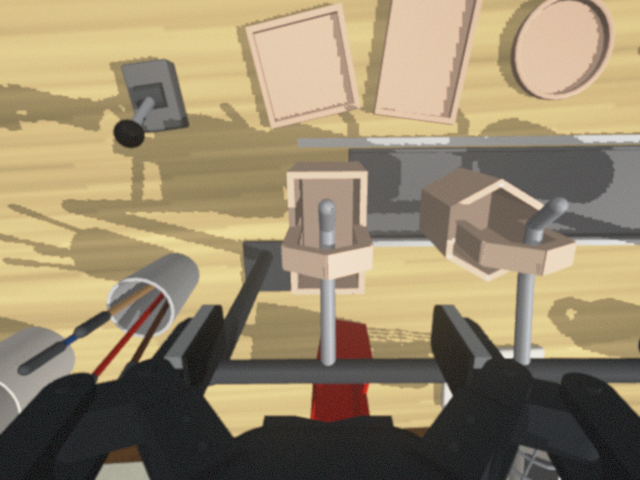

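```bash
python3 - <<'E'
from h import *
for uv in [(327,240),(327,258)]: print(plane("wrist",uv,.2365))
for uv in [(283,262),(372,262),(283,245),(372,245)]: print(plane("wrist",uv,.2135))
print("tip",plane("wrist",(327,208),.246), "hex",plane("wrist",[(510,250),(505,240)],.2365),plane("wrist",[(458,236),(573,250)],.2135))
print("rail",plane("wrist",[(260,371),(480,369)],.237))
E
```

```text
[[ 0.56313626 -0.19825926  0.2365    ]]
[[ 0.57472676 -0.19901837  0.2365    ]]
[[ 0.58410775 -0.22997138  0.2135    ]]
[[ 0.58808778 -0.16891224  0.2135    ]]
[[ 0.5718708  -0.22871447  0.2135    ]]
[[ 0.57578941 -0.16857272  0.2135    ]]
tip [[ 0.54138339 -0.19682404  0.246     ]] hex [[ 0.5767615  -0.08734948  0.2365    ]
 [ 0.57013217 -0.09090459  0.2365    ]] [[ 0.57317971 -0.11088091  0.2135    ]
 [ 0.58814566 -0.03329746  0.2135    ]]
rail [[ 0.65338545 -0.24996748  0.237     ]
 [ 0.66132531 -0.10051715  0.237     ]]
```

```bash
python3 -m creep '[{"dp":[1,0,-30],"twist":[0,0,0],"claw":1},{"dp":[0,0,-35],"twist":[0,0,0],"claw":1},{"dp":[0,0,-30],"twist":[0,0,0],"claw":1},{"dp":[0,0,-15],"twist":[0,0,0],"claw":1},{"dp":[0,0,0],"twist":[0,0,0],"claw":1}]' 30
python3 -m creep '[{"dp":[0,0,-5],"twist":[0,0,0],"claw":1},{"dp":[0,0,0],"twist":[0,0,0],"claw":1}]'; python3 - <<'E'
from h import *
cv2.imwrite("pics/w4.png",vision.read_camera("wrist")[:,:,::-1])
E
```

```text
clock: 7.0
eef_pos: [0.5757, -0.1978, 0.1865]
ee_rot: [-0.483, 0.516, 0.485, 0.515]
force: [-0.1, 0.7, 0.7]
finger_gap: 0.0853
clock: 7.2
eef_pos: [0.5787, -0.1992, 0.1845]
ee_rot: [-0.485, 0.515, 0.483, 0.516]
force: [0.7, 0.1, 0.1]
finger_gap: 0.0855
```

View pics/w4.png

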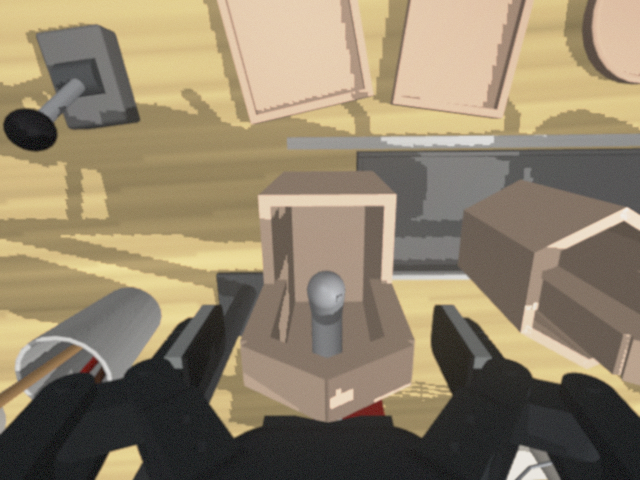

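```bash
python3 -m creep '[{"dp":[0,0,-3],"twist":[0,0,0],"claw":0.6},{"dp":[0,0,0],"twist":[0,0,0],"claw":0.3},{"dp":[0,0,0],"twist":[0,0,0],"claw":-0.2},{"dp":[0,0,0],"twist":[0,0,0],"claw":-1},{"dp":[0,0,0],"twist":[0,0,0],"claw":-1}]' 30
python3 -m creep '[{"dp":[0,0,0],"twist":[0,0,0],"claw":-1},{"dp":[0,0,2],"twist":[0,0,0],"claw":-1},{"dp":[0,0,4],"twist":[0,0,0],"claw":-1}]' 30
```

```text
clock: 7.75
eef_pos: [0.5782, -0.1993, 0.1804]
ee_rot: [-0.484, 0.516, 0.483, 0.516]
force: [-1.0, -1.0, 2.9]
finger_gap: 0.0599
clock: 8.05
eef_pos: [0.5766, -0.198, 0.1844]
ee_rot: [-0.483, 0.516, 0.485, 0.515]
force: [0.3, 0.1, -2.8]
finger_gap: 0.0599
```

```bash
python3 -m creep '[{"dp":[0,0,6],"twist":[0,0,0],"claw":-1},{"dp":[0,0,8],"twist":[0,0,0],"claw":-1},{"dp":[0,0,9],"twist":[0,0,0],"claw":-1},{"dp":[0,0,6],"twist":[0,0,0],"claw":-1},{"dp":[0,0,0],"twist":[0,0,0],"claw":-1}]' 30
python3 -m creep '[{"dp":[0,0,0],"twist":[0,0,0],"claw":-1},{"dp":[0,0,0],"twist":[0,0,0],"claw":-1}]' 30; python3 - <<'E'
from h import *
cv2.imwrite("pics/d5.png",np.hstack([vision.read_camera("side")[180:380,250:500,::-1],vision.read_camera("scene")[180:380,170:420,::-1]]).repeat(1,0))
E
```

```text
clock: 8.55
eef_pos: [0.5788, -0.1992, 0.2166]
ee_rot: [-0.485, 0.515, 0.483, 0.516]
force: [0.1, 0.0, -1.9]
finger_gap: 0.0593
clock: 8.75
eef_pos: [0.5775, -0.1987, 0.2144]
ee_rot: [-0.484, 0.516, 0.484, 0.516]
force: [-0.8, -0.5, -2.4]
finger_gap: 0.0596
```

View pics/d5.png

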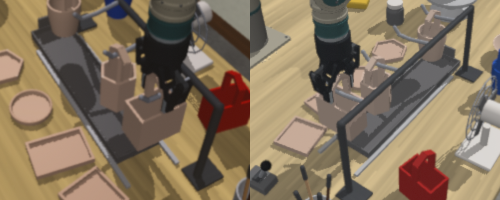

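```bash
python3 -m creep '[{"dp":[-10,0.6,1],"twist":[0,0,0],"claw":-1},{"dp":[-25,1.6,0],"twist":[0,0,0],"claw":-1},{"dp":[-25,1.6,0],"twist":[0,0,0],"claw":-1},{"dp":[-25,1.6,0],"twist":[0,0,0],"claw":-1},{"dp":[-25,1.6,0],"twist":[0,0,0],"claw":-1}]' 30
python3 sauc.py wrist side scene
```

```text
clock: 9.35
eef_pos: [0.4659, -0.1914, 0.2156]
ee_rot: [-0.484, 0.516, 0.484, 0.516]
force: [-0.1, 0.2, -1.5]
finger_gap: 0.0602
wrist [490. 454.] rect c 790.3 -11.4 wh 116 36 ang 31.9
wrist [501. 343.] rect c 636.4 -5.4 wh 144 53 ang 52.9
wrist [331. 310.] rect c 594.2 -199.2 wh 204 264 ang 85.6
wrist [591. 155.] rect c 433.4 57.0 wh 101 95 ang 11.1
wrist [369. 159.] rect c 415.7 -154.9 wh 240 131 ang 79.5
side [336. 340.] rect c 487.3 -133.7 wh 253 251 ang 10.0
side [280. 287.] rect c 430.4 61.2 wh 104 98 ang 61.4
side [251. 247.] rect c 424.6 219.0 wh 122 104 ang 52.1
side [314. 180.] rect c 705.6 391.5 wh 357 88 ang 62.4
side [211. 132.] rect c 543.7 796.3 wh 390 123 ang 76.5
scene [229. 287.] rect c 379.1 -85.6 wh 215 421 ang 38.9
scene [296. 246.] rect c 437.1 133.1 wh 121 292 ang 3.6
scene [373. 151.] rect c 346.3 834.4 wh 141 449 ang 27.6
```

```bash
python3 -m creep '[{"dp":[-9,27,0],"twist":[0,0,-0.3],"claw":-1},{"dp":[-9,27,0],"twist":[0,0,-0.3],"claw":-1},{"dp":[-9,27,0],"twist":[0,0,-0.3],"claw":-1},{"dp":[-9,27,-10],"twist":[0,0,-0.3],"claw":-1},{"dp":[0,0,-15],"twist":[0,0,0],"claw":-1}]' 30
python3 -m creep '[{"dp":[0,0,-10],"twist":[0,0,0],"claw":-1},{"dp":[0,0,0],"twist":[0,0,0],"claw":-1},{"dp":[0,0,0],"twist":[0,0,0],"claw":-1}]' 30; python3 - <<'E'
from h import *
st=observe();print(st["eef_pos"],np.degrees(np.arctan2(*Rn.from_quat(st["ee_rot"]).as_matrix()[1::-1,2])))
cv2.imwrite("pics/w6.png",vision.read_camera("wrist")[:,:,::-1])
cv2.imwrite("pics/d6.png",np.hstack([vision.read_camera("side")[200:400,220:420,::-1],vision.read_camera("scene")[180:380,130:330,::-1]]).repeat(2,0).repeat(2,1))
E
```

```text
clock: 10.0
eef_pos: [0.4315, -0.0815, 0.1913]
ee_rot: [-0.451, 0.544, 0.451, 0.545]
force: [-0.0, -0.6, -2.6]
finger_gap: 0.0598
clock: 10.3
eef_pos: [0.4323, -0.0843, 0.1809]
ee_rot: [-0.45, 0.545, 0.45, 0.545]
force: [-0.1, 0.2, -1.5]
finger_gap: 0.0597
[ 0.43225939 -0.08428424  0.18088825] 79.10659619407593
```

View pics/w6.png

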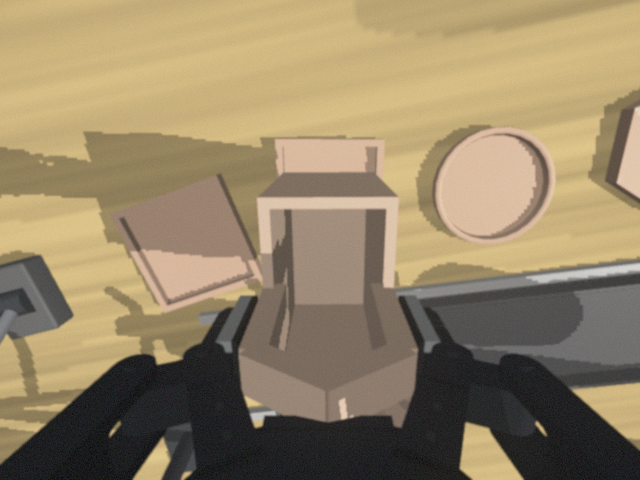

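View pics/d6.png

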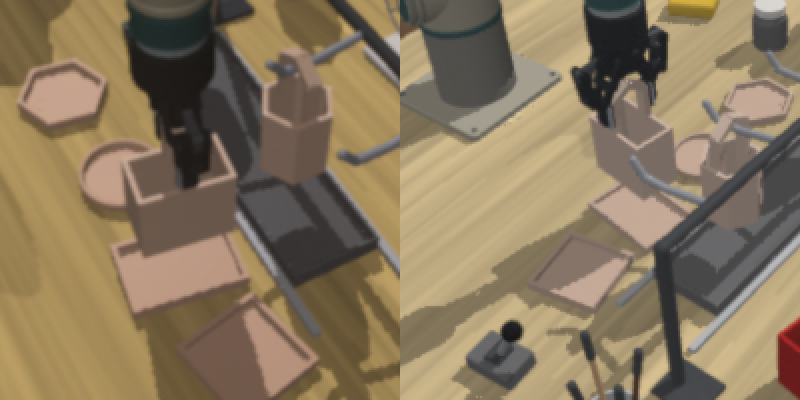

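```bash
python3 - <<'E'
from h import *
np.set_printoptions(precision=4,suppress=True)
S=plane("wrist",[(275,139),(384,139)],.014); P=plane("wrist",[(258,198),(398,198)],.1695)
ax=lambda Q:np.array([Q[1,1]-Q[0,1],-(Q[1,0]-Q[0,0])])/np.linalg.norm((Q[1]-Q[0])[:2])
for Q,h in ((S,.066),(P,.05)): a=ax(Q); print(Q,np.linalg.norm(Q[1]-Q[0]),"axis deg",np.degrees(np.arctan2(a[1],a[0])),"center",Q[:,:2].mean(0)+a*h)
E
```

```text
[[ 0.3565 -0.1149  0.014 ]
 [ 0.3739 -0.025   0.014 ]] 0.09163720101074241 axis deg -10.955135621928413 center [ 0.43   -0.0825]
[[ 0.3798 -0.1057  0.1695]
 [ 0.3915 -0.0451  0.1695]] 0.06175983365472491 axis deg -10.957073753868812 center [ 0.4347 -0.0849]
```

```bash
python3 -m creep '[{"dp":[-5,2,-15],"twist":[0,0,0],"claw":-1},{"dp":[0,0,-20],"twist":[0,0,0],"claw":-1},{"dp":[0,0,-15],"twist":[0,0,0],"claw":-1},{"dp":[0,0,-8],"twist":[0,0,0],"claw":-1},{"dp":[0,0,-5],"twist":[0,0,0],"claw":-1}]' 30
python3 -m creep '[{"dp":[0,0,-3],"twist":[0,0,0],"claw":-1},{"dp":[0,0,-2],"twist":[0,0,0],"claw":-1},{"dp":[0,0,-2],"twist":[0,0,0],"claw":-1}]' 30
```

```text
clock: 10.95
eef_pos: [0.4269, -0.0821, 0.1175]
ee_rot: [-0.45, 0.545, 0.45, 0.545]
force: [-0.2, -1.1, -3.0]
finger_gap: 0.0599
clock: 11.25
eef_pos: [0.4274, -0.0821, 0.1113]
ee_rot: [-0.451, 0.545, 0.45, 0.545]
force: [-0.1, -0.2, -2.6]
finger_gap: 0.0592
```

```bash
python3 -m creep '[{"dp":[0,0,-1.5],"twist":[0,0,0],"claw":-1},{"dp":[0,0,-1],"twist":[0,0,0],"claw":-1}]' 30
python3 -m creep '[{"dp":[0,0,-1],"twist":[0,0,0],"claw":-1},{"dp":[0,0,0],"twist":[0,0,0],"claw":-1}]' 30
```

```text
clock: 11.45
eef_pos: [0.427, -0.0819, 0.1084]
ee_rot: [-0.451, 0.545, 0.45, 0.545]
force: [-0.1, 0.0, -2.2]
finger_gap: 0.0598
clock: 11.65
eef_pos: [0.4267, -0.0818, 0.1072]
ee_rot: [-0.45, 0.545, 0.45, 0.545]
force: [0.3, 0.6, -2.2]
finger_gap: 0.0598
```

```bash
python3 -m creep '[{"dp":[0,0,-1],"twist":[0,0,0],"claw":-1},{"dp":[0,0,0],"twist":[0,0,0],"claw":-1}]' 30
python3 -m creep '[{"dp":[0,0,-1],"twist":[0,0,0],"claw":-1},{"dp":[0,0,0],"twist":[0,0,0],"claw":-1}]' 30
```

```text
clock: 11.85
eef_pos: [0.4267, -0.0818, 0.1062]
ee_rot: [-0.45, 0.545, 0.45, 0.545]
force: [-0.8, -0.4, -2.0]
finger_gap: 0.0596
clock: 12.05
eef_pos: [0.4267, -0.0818, 0.1052]
ee_rot: [-0.45, 0.545, 0.451, 0.545]
force: [-0.2, -0.6, -2.3]
finger_gap: 0.0596
```

```bash
python3 -m creep '[{"dp":[0,0,-1],"twist":[0,0,0],"claw":-1},{"dp":[0,0,0],"twist":[0,0,0],"claw":-1}]' 30
python3 -m creep '[{"dp":[0,0,-1],"twist":[0,0,0],"claw":-1},{"dp":[0,0,0],"twist":[0,0,0],"claw":-1}]' 30;python3 - <<'E'
from h import *
cv2.imwrite("pics/d7.png",np.hstack([vision.read_camera("side")[220:370,220:370,::-1],vision.read_camera("scene")[210:360,180:330,::-1]]).repeat(2,0).repeat(2,1))
E
```

```text
clock: 12.25
eef_pos: [0.4267, -0.0818, 0.1041]
ee_rot: [-0.45, 0.545, 0.451, 0.545]
force: [-0.4, 0.3, -2.1]
finger_gap: 0.0595
clock: 12.45
eef_pos: [0.4267, -0.0818, 0.1031]
ee_rot: [-0.45, 0.545, 0.45, 0.545]
force: [-1.1, 0.1, -1.6]
finger_gap: 0.0599
```

View pics/d7.png

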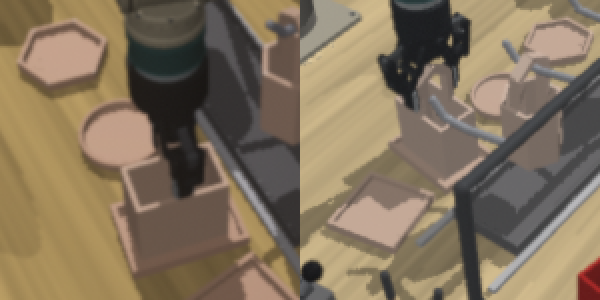

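```bash
for i in 1 2; do python3 -m creep '[{"dp":[0,0,-1],"twist":[0,0,0],"claw":-1},{"dp":[0,0,0],"twist":[0,0,0],"claw":-1}]' 30 | grep -E "eef|force"; done
```

```text
eef_pos: [0.427, -0.0819, 0.1028]
force: [-1.4, 1.2, 2.4]
eef_pos: [0.427, -0.0819, 0.1027]
force: [-4.4, 2.1, 10.3]
```

```bash
python3 -m creep '[{"dp":[0,0,1],"twist":[0,0,0],"claw":-1},{"dp":[0,0,0],"twist":[0,0,0],"claw":0.6},{"dp":[0,0,0],"twist":[0,0,0],"claw":1},{"dp":[0,0,0],"twist":[0,0,0],"claw":1},{"dp":[0,0,10],"twist":[0,0,0],"claw":1}]' 30
python3 -m creep '[{"dp":[0,0,25],"twist":[0,0,0],"claw":1},{"dp":[0,0,45],"twist":[0,0,0],"claw":1},{"dp":[0,0,48],"twist":[0,0,0],"claw":1},{"dp":[0,0,48],"twist":[0,0,0],"claw":1},{"dp":[0,0,30],"twist":[0,0,0],"claw":1}]'
```

```text
clock: 13.45
eef_pos: [0.4255, -0.0814, 0.1113]
ee_rot: [-0.449, 0.546, 0.451, 0.545]
force: [-0.1, -0.3, 0.4]
finger_gap: 0.0856
clock: 13.95
eef_pos: [0.4281, -0.0823, 0.3132]
ee_rot: [-0.452, 0.544, 0.449, 0.546]
force: [0.5, -0.5, -0.4]
finger_gap: 0.0854
```

```bash
python3 -m creep '[{"dp":[39,3,0],"twist":[0,0,0.6],"claw":1},{"dp":[39,3,0],"twist":[0,0,0.6],"claw":1},{"dp":[39,4,-8],"twist":[0,0,0],"claw":1},{"dp":[39,3,-10],"twist":[0,0,0],"claw":1},{"dp":[0,0,0],"twist":[0,0,0],"claw":1}]' 30
python3 -m creep '[{"dp":[0,0,0],"twist":[0,0,0],"claw":1},{"dp":[0,0,0],"twist":[0,0,0],"claw":1}]'; python3 - <<'E'
from h import *
st=observe();print(st["eef_pos"],Rn.from_quat(st["ee_rot"]).as_matrix()[:,2])
cv2.imwrite("pics/w8.png",vision.read_camera("wrist")[:,:,::-1])
E
```

```text
clock: 14.45
eef_pos: [0.5861, -0.0686, 0.288]
ee_rot: [-0.484, 0.516, 0.484, 0.515]
force: [0.2, 0.4, -0.0]
finger_gap: 0.0853
clock: 14.65
eef_pos: [0.582, -0.0688, 0.2909]
ee_rot: [-0.484, 0.516, 0.484, 0.516]
force: [0.0, -0.4, 0.6]
finger_gap: 0.0856
[ 0.58198004 -0.06883289  0.29093845] [ 6.39899175e-02  9.97950541e-01 -9.14327162e-05]
```

View pics/w8.png

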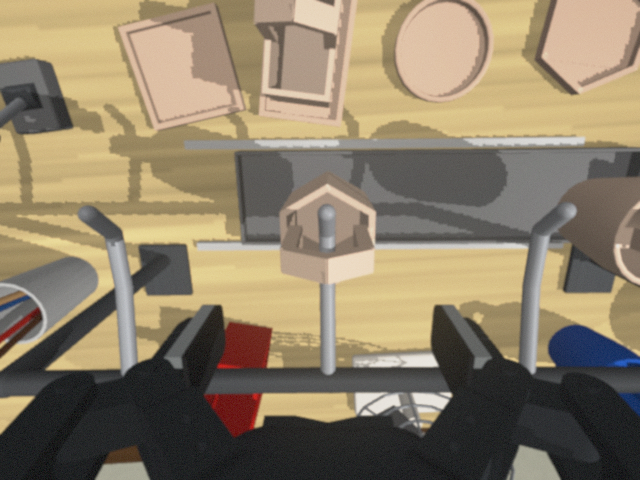

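```bash
python3 -m creep '[{"dp":[3,0,-30],"twist":[0,0,0],"claw":1},{"dp":[0,0,-35],"twist":[0,0,0],"claw":1},{"dp":[0,0,-28],"twist":[0,0,0],"claw":1},{"dp":[0,0,-12],"twist":[0,0,0],"claw":1},{"dp":[0,0,0],"twist":[0,0,0],"claw":1}]' 30
python3 -m creep '[{"dp":[0,0,-2],"twist":[0,0,0],"claw":1},{"dp":[0,0,0],"twist":[0,0,0],"claw":1}]'; python3 - <<'E'
from h import *
cv2.imwrite("pics/w9.png",vision.read_camera("wrist")[:,:,::-1])
E
```

```text
clock: 15.2
eef_pos: [0.5838, -0.0687, 0.1842]
ee_rot: [-0.483, 0.516, 0.485, 0.515]
force: [0.4, -0.2, 1.5]
finger_gap: 0.0856
clock: 15.4
eef_pos: [0.587, -0.0692, 0.1853]
ee_rot: [-0.485, 0.515, 0.483, 0.516]
force: [-0.1, -0.2, 0.7]
finger_gap: 0.0856
```

View pics/w9.png

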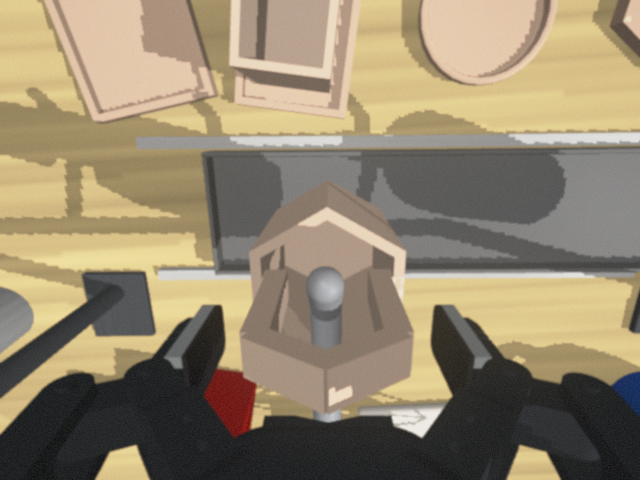

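```bash
python3 -m creep '[{"dp":[0,0,-3],"twist":[0,0,0],"claw":0.6},{"dp":[0,0,0],"twist":[0,0,0],"claw":0.3},{"dp":[0,0,0],"twist":[0,0,0],"claw":-0.2},{"dp":[0,0,0],"twist":[0,0,0],"claw":-1},{"dp":[0,0,0],"twist":[0,0,0],"claw":-1}]' 30
python3 -m creep '[{"dp":[0,0,0],"twist":[0,0,0],"claw":-1},{"dp":[0,0,2],"twist":[0,0,0],"claw":-1},{"dp":[0,0,4],"twist":[0,0,0],"claw":-1},{"dp":[0,0,6],"twist":[0,0,0],"claw":-1}]' 30
```

```text
clock: 15.95
eef_pos: [0.5862, -0.0695, 0.1809]
ee_rot: [-0.484, 0.516, 0.483, 0.516]
force: [-0.3, -2.5, 2.9]
finger_gap: 0.0597
clock: 16.35
eef_pos: [0.5846, -0.068, 0.1911]
ee_rot: [-0.483, 0.516, 0.485, 0.515]
force: [-0.2, -0.6, -2.6]
finger_gap: 0.0595
```

```bash
python3 -m creep '[{"dp":[0,0,8],"twist":[0,0,0],"claw":-1},{"dp":[0,0,9],"twist":[0,0,0],"claw":-1},{"dp":[0,0,7],"twist":[0,0,0],"claw":-1},{"dp":[0,0,0],"twist":[0,0,0],"claw":-1},{"dp":[-10,0.6,0],"twist":[0,0,0],"claw":-1}]' 30
python3 -m creep '[{"dp":[-20,1.3,0],"twist":[0,0,0],"claw":-1},{"dp":[-20,2,0],"twist":[0,0,0],"claw":-1},{"dp":[-6,10,0],"twist":[0,0,0],"claw":-1},{"dp":[-6,25,0],"twist":[0,0,0],"claw":-1},{"dp":[-5,35,0],"twist":[0,0,0],"claw":-1}]' 30
python3 -m creep '[{"dp":[-20,35,0],"twist":[0,0,0],"claw":-1},{"dp":[-25,40,0],"twist":[0,0,0],"claw":-1},{"dp":[-25,40,0],"twist":[0,0,0],"claw":-1},{"dp":[-20,40,0],"twist":[0,0,0],"claw":-1},{"dp":[0,40,0],"twist":[0,0,0],"claw":-1}]' 30
```

```text
clock: 16.85
eef_pos: [0.5768, -0.0684, 0.2167]
ee_rot: [-0.484, 0.515, 0.483, 0.516]
force: [-0.4, -0.2, -2.6]
finger_gap: 0.0595
clock: 17.35
eef_pos: [0.5183, 0.0052, 0.2161]
ee_rot: [-0.483, 0.516, 0.483, 0.516]
force: [1.1, -0.4, -2.9]
finger_gap: 0.0596
clock: 17.85
eef_pos: [0.4249, 0.2014, 0.2158]
ee_rot: [-0.483, 0.516, 0.484, 0.515]
force: [1.1, 0.4, -2.2]
finger_gap: 0.0598
```

```bash
python3 -m creep '[{"dp":[0,5,-10],"twist":[0,0,0],"claw":-1},{"dp":[0,0,-20],"twist":[0,0,0],"claw":-1},{"dp":[0,0,0],"twist":[0,0,0],"claw":-1},{"dp":[0,0,0],"twist":[0,0,0],"claw":-1}]' 30; python3 - <<'E'
from h import *
st=observe();print(st["eef_pos"])
cv2.imwrite("pics/w10.png",vision.read_camera("wrist")[:,:,::-1])
cv2.imwrite("pics/d10.png",np.hstack([vision.read_camera("side")[150:350,170:370,::-1],vision.read_camera("scene")[150:350,180:380,::-1]]).repeat(2,0).repeat(2,1))
E
python3 sauc.py side
```

```text
clock: 18.25
eef_pos: [0.4281, 0.2045, 0.1857]
ee_rot: [-0.483, 0.516, 0.484, 0.515]
force: [0.3, -0.1, -2.7]
finger_gap: 0.0595
[0.42806878 0.20454843 0.18568371]
side [315. 337.] rect c 432.9 -83.0 wh 391 149 ang 84.6
side [248. 223.] rect c 464.8 312.0 wh 322 112 ang 66.6
side [314. 180.] rect c 707.9 387.6 wh 352 94 ang 61.7
side [207. 132.] rect c 520.2 809.2 wh 402 83 ang 73.9
```

View pics/w10.png

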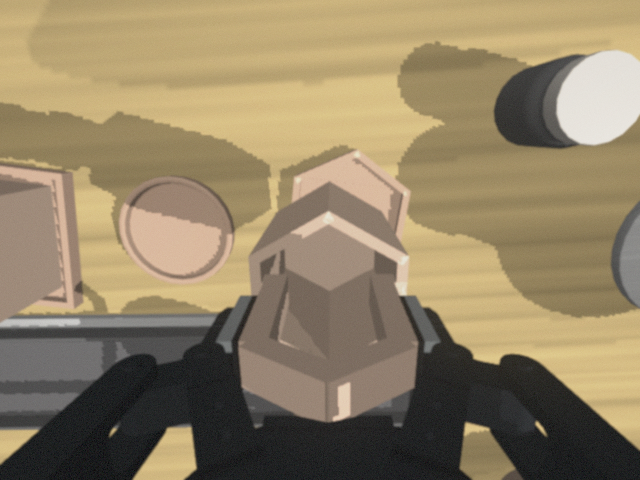

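View pics/d10.png

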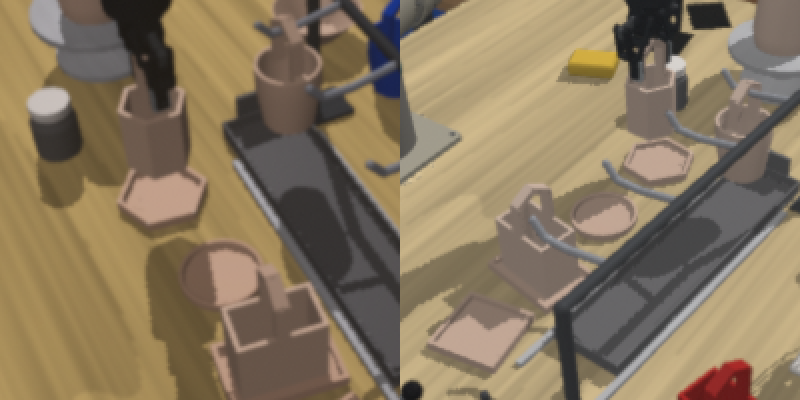

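```bash
python3 - <<'E'
from h import *
np.set_printoptions(precision=4,suppress=True)
S=plane("wrist",[(293,178),(356,151),(411,192)],.014); P=plane("wrist",[(250,258),(328,213),(409,260)],.178)
for Q in (S,P): print(Q[:,:2],np.linalg.norm(np.diff(Q,axis=0),axis=1),Q[0]+Q[2]-Q[1])
E
```

```text
[[0.392  0.1767]
 [0.3725 0.2333]
 [0.4114 0.2809]] [0.0598 0.0615] [0.4309 0.2243 0.014 ]
[[0.4066 0.1707]
 [0.3879 0.2076]
 [0.4123 0.2431]] [0.0413 0.0431] [0.431  0.2062 0.178 ]
```

```bash
python3 -m creep '[{"dp":[-2,16,-10],"twist":[0,0,0],"claw":-1},{"dp":[0,0,-25],"twist":[0,0,0],"claw":-1},{"dp":[0,0,-20],"twist":[0,0,0],"claw":-1},{"dp":[0,0,-12],"twist":[0,0,0],"claw":-1},{"dp":[0,0,-6],"twist":[0,0,0],"claw":-1}]' 30
python3 -m creep '[{"dp":[0,0,-3],"twist":[0,0,0],"claw":-1},{"dp":[0,0,-1],"twist":[0,0,0],"claw":-1}]' 30;python3 - <<'E'
from h import *
cv2.imwrite("pics/d11.png",np.hstack([vision.read_camera("side")[160:310,180:330,::-1],vision.read_camera("scene")[150:300,250:400,::-1]]).repeat(2,0).repeat(2,1))
E
```

```text
clock: 18.95
eef_pos: [0.4265, 0.2207, 0.1125]
ee_rot: [-0.483, 0.516, 0.484, 0.515]
force: [-0.4, -0.3, -2.3]
finger_gap: 0.0595
clock: 19.15
eef_pos: [0.4274, 0.2211, 0.1098]
ee_rot: [-0.484, 0.515, 0.484, 0.516]
force: [0.6, 0.1, -1.8]
finger_gap: 0.0596
```

View pics/d11.png

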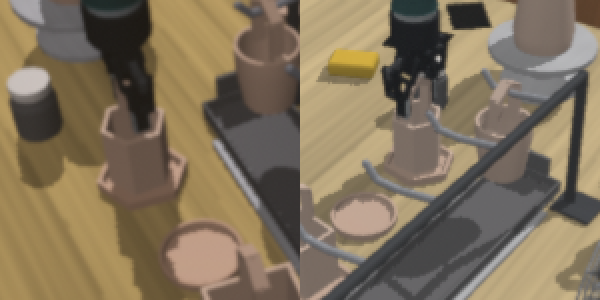

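Centred inside the saucer; lower in small steps to contact.

```bash
python3 -m creep '[{"dp":[0,0,-2],"twist":[0,0,0],"claw":-1},{"dp":[0,0,-1],"twist":[0,0,0],"claw":-1},{"dp":[0,0,-1],"twist":[0,0,0],"claw":-1},{"dp":[0,0,0],"twist":[0,0,0],"claw":-1}]' 30
for i in 1 2 ; do python3 -m creep '[{"dp":[0,0,-1],"twist":[0,0,0],"claw":-1},{"dp":[0,0,0],"twist":[0,0,0],"claw":-1}]' 30 | grep -E "eef|force"; done
```

```text
clock: 19.65
eef_pos: [0.4267, 0.221, 0.1052]
ee_rot: [-0.484, 0.516, 0.484, 0.516]
force: [-0.7, 0.6, -2.6]
finger_gap: 0.0595
eef_pos: [0.4267, 0.221, 0.1042]
force: [-0.3, -0.7, -3.3]
eef_pos: [0.4269, 0.2211, 0.1034]
force: [-0.0, 0.6, -1.8]
```

```bash
for i in 1 ; do python3 -m creep '[{"dp":[0,0,-1],"twist":[0,0,0],"claw":-1},{"dp":[0,0,0],"twist":[0,0,0],"claw":-1}]' 30 | grep -E "eef|force"; done
```

```text
eef_pos: [0.4271, 0.2212, 0.1033]
force: [-0.9, 0.0, 4.4]
```

```bash
python3 -m creep '[{"dp":[0,0,0],"twist":[0,0,0],"claw":0.6},{"dp":[0,0,0],"twist":[0,0,0],"claw":1},{"dp":[0,0,0],"twist":[0,0,0],"claw":1},{"dp":[0,0,10],"twist":[0,0,0],"claw":1},{"dp":[0,0,25],"twist":[0,0,0],"claw":1}]' 30
python3 -m creep '[{"dp":[0,0,45],"twist":[0,0,0],"claw":1},{"dp":[0,0,48],"twist":[0,0,0],"claw":1},{"dp":[0,0,48],"twist":[0,0,0],"claw":1},{"dp":[20,-4,20],"twist":[0,0,0],"claw":1},{"dp":[40,-8,0],"twist":[0,0,0],"claw":1}]'
python3 -m creep '[{"dp":[45,-9,0],"twist":[0,0,0],"claw":1},{"dp":[45,-9,-10],"twist":[0,0,0],"claw":1},{"dp":[22,-4,-5],"twist":[0,0,0],"claw":1},{"dp":[0,0,0],"twist":[0,0,0],"claw":1},{"dp":[0,0,0],"twist":[0,0,0],"claw":1}]'; python3 - <<'E'
from h import *
st=observe();print(st["eef_pos"])
cv2.imwrite("pics/w12.png",vision.read_camera("wrist")[:,:,::-1])
E
```

```text
clock: 20.75
eef_pos: [0.4247, 0.2203, 0.136]
ee_rot: [-0.483, 0.517, 0.485, 0.514]
force: [-0.3, 0.7, -0.1]
finger_gap: 0.0854
clock: 21.25
eef_pos: [0.4882, 0.2102, 0.3048]
ee_rot: [-0.486, 0.512, 0.483, 0.518]
force: [1.2, 0.8, -0.3]
finger_gap: 0.0855
clock: 21.75
eef_pos: [0.5985, 0.1869, 0.2833]
ee_rot: [-0.483, 0.516, 0.484, 0.515]
force: [0.4, -0.3, -0.9]
finger_gap: 0.0848
[0.59847355 0.1868992  0.28325309]
```

View pics/w12.png

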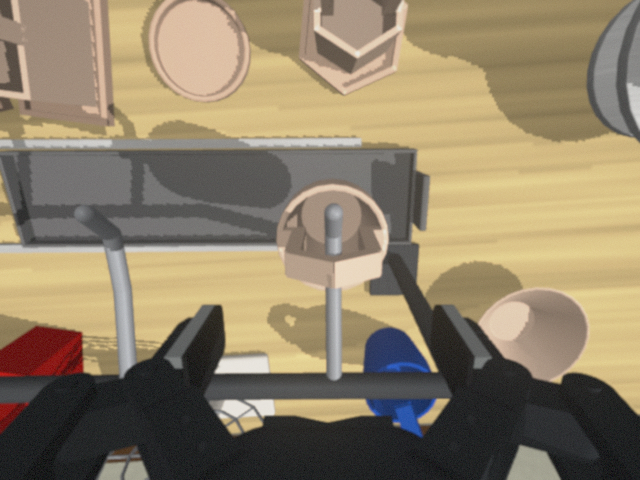

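```bash
python3 -m creep '[{"dp":[2,4,-25],"twist":[0,0,0],"claw":1},{"dp":[0,0,-35],"twist":[0,0,0],"claw":1},{"dp":[0,0,-25],"twist":[0,0,0],"claw":1},{"dp":[0,0,-12],"twist":[0,0,0],"claw":1},{"dp":[0,0,0],"twist":[0,0,0],"claw":1}]' 30
python3 -m creep '[{"dp":[0,0,0],"twist":[0,0,0],"claw":1},{"dp":[0,0,0],"twist":[0,0,0],"claw":1}]'; python3 - <<'E'
from h import *
cv2.imwrite("pics/w13.png",vision.read_camera("wrist")[:,:,::-1])
E
```

```text
clock: 22.3
eef_pos: [0.5986, 0.1912, 0.1851]
ee_rot: [-0.483, 0.517, 0.485, 0.514]
force: [0.5, -0.2, 0.1]
finger_gap: 0.0853
clock: 22.5
eef_pos: [0.602, 0.1915, 0.1886]
ee_rot: [-0.485, 0.515, 0.483, 0.517]
force: [-0.1, -0.4, -0.4]
finger_gap: 0.0857
```

View pics/w13.png

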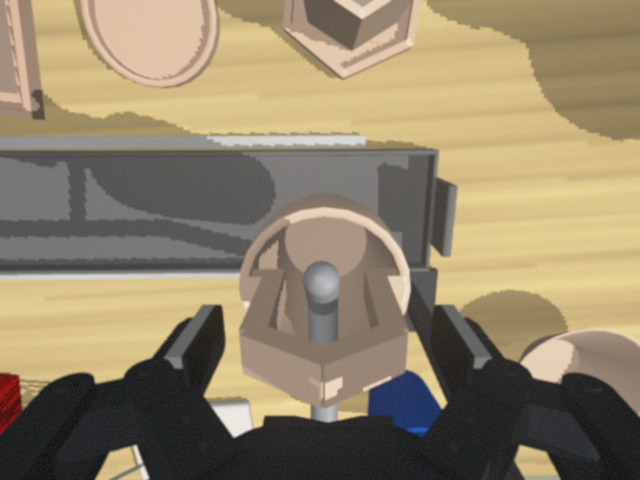

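```bash
python3 -m creep '[{"dp":[0,-1,-5],"twist":[0,0,0],"claw":1},{"dp":[0,0,0],"twist":[0,0,0],"claw":0.6},{"dp":[0,0,0],"twist":[0,0,0],"claw":0.3},{"dp":[0,0,0],"twist":[0,0,0],"claw":-0.2},{"dp":[0,0,0],"twist":[0,0,0],"claw":-1}]' 30
python3 -m creep '[{"dp":[0,0,0],"twist":[0,0,0],"claw":-1},{"dp":[0,0,0],"twist":[0,0,0],"claw":-1}]' 30
python3 -m creep '[{"dp":[0,0,2],"twist":[0,0,0],"claw":-1},{"dp":[0,0,4],"twist":[0,0,0],"claw":-1},{"dp":[0,0,6],"twist":[0,0,0],"claw":-1}]' 30
```

```text
clock: 23.05
eef_pos: [0.6008, 0.19, 0.1814]
ee_rot: [-0.484, 0.516, 0.484, 0.516]
force: [0.1, -0.8, -0.0]
finger_gap: 0.0594
clock: 23.25
eef_pos: [0.6008, 0.19, 0.1814]
ee_rot: [-0.484, 0.516, 0.484, 0.516]
force: [-0.2, -0.8, 1.2]
finger_gap: 0.0597
clock: 23.55
eef_pos: [0.6001, 0.19, 0.1926]
ee_rot: [-0.483, 0.516, 0.484, 0.515]
force: [-1.0, 0.2, -3.1]
finger_gap: 0.0596
```

```bash
python3 -m creep '[{"dp":[0,0,8],"twist":[0,0,0],"claw":-1},{"dp":[0,0,9],"twist":[0,0,0],"claw":-1},{"dp":[0,0,7],"twist":[0,0,0],"claw":-1},{"dp":[0,0,0],"twist":[0,0,0],"claw":-1},{"dp":[-10,0.6,0],"twist":[0,0,0],"claw":-1}]' 30
python3 -m creep '[{"dp":[-20,1.3,0],"twist":[0,0,0],"claw":-1},{"dp":[-20,1,0],"twist":[0,0,0],"claw":-1},{"dp":[-10,-5,0],"twist":[0,0,0],"claw":-1},{"dp":[-12,-20,0],"twist":[0,0,0],"claw":-1},{"dp":[-20,-25,0],"twist":[0,0,0],"claw":-1}]' 30
python3 -m creep '[{"dp":[-25,-25,0],"twist":[0,0,0],"claw":-1},{"dp":[-25,-25,-10],"twist":[0,0,0],"claw":-1},{"dp":[-22,-20,-20],"twist":[0,0,0],"claw":-1},{"dp":[0,0,0],"twist":[0,0,0],"claw":-1},{"dp":[0,0,0],"twist":[0,0,0],"claw":-1}]' 30; python3 - <<'E'
from h import *
st=observe();print(st["eef_pos"])
cv2.imwrite("pics/w14.png",vision.read_camera("wrist")[:,:,::-1])
cv2.imwrite("pics/d14.png",np.hstack([vision.read_camera("side")[180:380,200:400,::-1],vision.read_camera("scene")[150:350,180:380,::-1]]).repeat(2,0).repeat(2,1))
E
python3 sauc.py wrist
```

```text
clock: 24.05
eef_pos: [0.5919, 0.1906, 0.2177]
ee_rot: [-0.484, 0.515, 0.483, 0.516]
force: [0.2, -0.6, -3.0]
finger_gap: 0.0596
clock: 24.55
eef_pos: [0.5088, 0.1427, 0.2171]
ee_rot: [-0.484, 0.515, 0.484, 0.516]
force: [0.7, -0.9, -2.9]
finger_gap: 0.0597
clock: 25.05
eef_pos: [0.4354, 0.0724, 0.1865]
ee_rot: [-0.483, 0.516, 0.484, 0.516]
force: [0.3, 0.1, -2.7]
finger_gap: 0.0594
[0.43543735 0.07239772 0.1864989 ]
wrist [329. 278.] rect c 528.1 67.2 wh 187 290 ang 86.4
wrist [109. 237.] rect c 435.8 -135.9 wh 200 168 ang 78.3
wrist [525. 197.] rect c 445.6 261.9 wh 206 106 ang 62.5
```

View pics/w14.png

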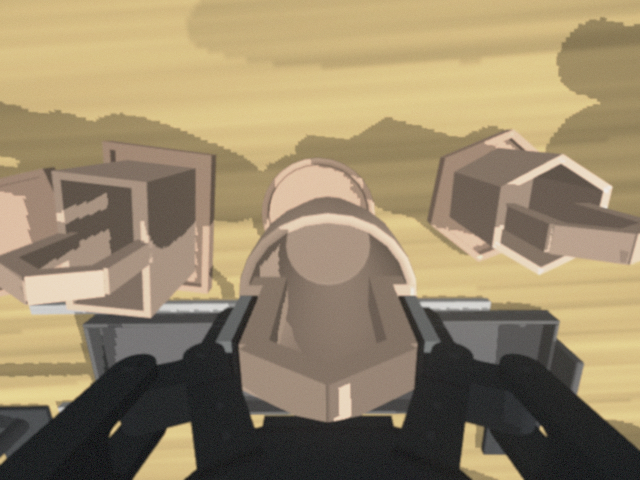

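View pics/d14.png

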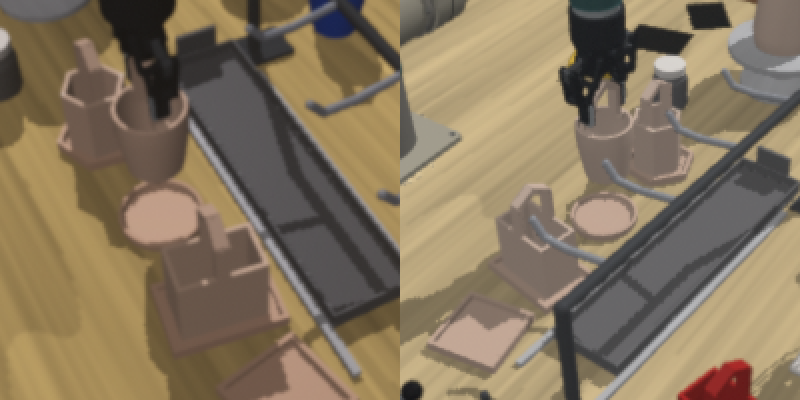

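```bash
python3 - <<'E'
from h import *
t=plane("wrist",[(318,158)],.014)[0]; print("saucer",t+[.052*.998,-.052*.0645,0])
t=plane("wrist",[(328,213)],.179)[0]; print("pot",t+[.042*.998,-.042*.0645,0])
print("side",plane("side",[(200+162/2,180+215/2-1.5)],.014))
E
```

```text
saucer [0.43710586 0.06494791 0.014     ]
pot [0.43860381 0.07326541 0.179     ]
side [[0.43169895 0.06024633 0.014     ]]
```

```bash
python3 -m creep '[{"dp":[-5,-10.5,-10],"twist":[0,0,0],"claw":-1},{"dp":[0,0,-25],"twist":[0,0,0],"claw":-1},{"dp":[0,0,-20],"twist":[0,0,0],"claw":-1},{"dp":[0,0,-12],"twist":[0,0,0],"claw":-1},{"dp":[0,0,-6],"twist":[0,0,0],"claw":-1}]' 30
python3 -m creep '[{"dp":[0,0,-3],"twist":[0,0,0],"claw":-1},{"dp":[0,0,-1],"twist":[0,0,0],"claw":-1}]' 30;python3 - <<'E'
from h import *
cv2.imwrite("pics/d15.png",np.hstack([vision.read_camera("side")[200:350,200:350,::-1],vision.read_camera("scene")[170:320,230:380,::-1]]).repeat(2,0).repeat(2,1))
cv2.imwrite("pics/w15.png",vision.read_camera("wrist")[:,:,::-1])
E
```

```text
clock: 25.75
eef_pos: [0.4308, 0.0622, 0.1128]
ee_rot: [-0.483, 0.516, 0.484, 0.515]
force: [-0.7, -0.4, -3.0]
finger_gap: 0.0591
clock: 25.95
eef_pos: [0.4323, 0.0624, 0.1105]
ee_rot: [-0.484, 0.516, 0.484, 0.516]
force: [-0.3, -0.4, -2.5]
finger_gap: 0.0596
```

View pics/d15.png

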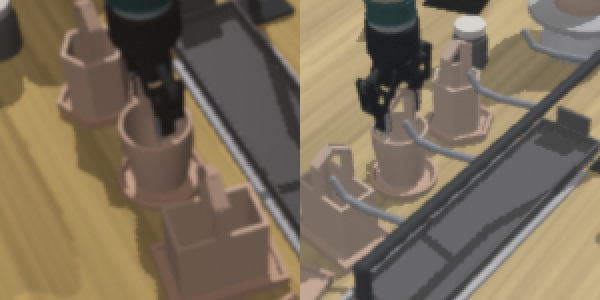

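View pics/w15.png

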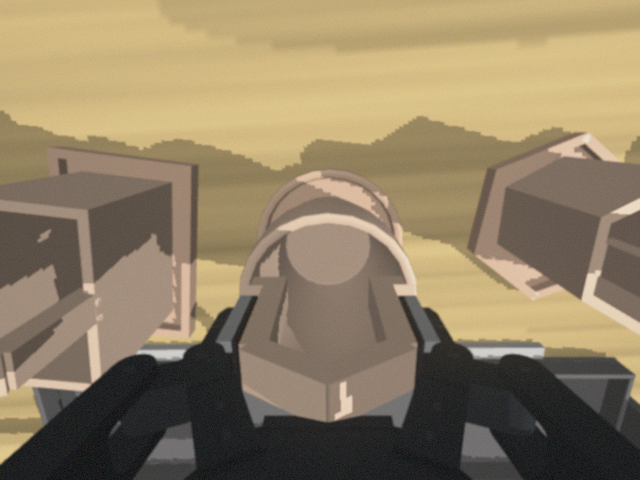

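```bash
python3 -m creep '[{"dp":[0,0,-2],"twist":[0,0,0],"claw":-1},{"dp":[0,0,-1],"twist":[0,0,0],"claw":-1},{"dp":[0,0,-1],"twist":[0,0,0],"claw":-1},{"dp":[0,0,-1],"twist":[0,0,0],"claw":-1},{"dp":[0,0,0],"twist":[0,0,0],"claw":-1}]' 30
for i in 1 2 ; do python3 -m creep '[{"dp":[0,0,-1],"twist":[0,0,0],"claw":-1},{"dp":[0,0,0],"twist":[0,0,0],"claw":-1}]' 30 | grep -E "eef|force"; done
```

```text
clock: 26.6
eef_pos: [0.4316, 0.0625, 0.1051]
ee_rot: [-0.484, 0.516, 0.484, 0.516]
force: [-0.5, 0.8, -2.5]
finger_gap: 0.0596
eef_pos: [0.4317, 0.0624, 0.1041]
force: [0.4, -0.1, -2.8]
eef_pos: [0.4319, 0.0624, 0.1033]
force: [-0.7, 1.8, -1.5]
```

```bash
python3 -m creep '[{"dp":[0,0,-0.7],"twist":[0,0,0],"claw":-1},{"dp":[0,0,0],"twist":[0,0,0],"claw":-1}]' 30 | grep -E "eef|force"
```

```text
eef_pos: [0.4321, 0.0625, 0.1034]
force: [-2.6, -0.7, 5.5]
```

```bash
python3 -m creep '[{"dp":[0,0,0],"twist":[0,0,0],"claw":0.6},{"dp":[0,0,0],"twist":[0,0,0],"claw":1},{"dp":[0,0,0],"twist":[0,0,0],"claw":1},{"dp":[0,0,10],"twist":[0,0,0],"claw":1},{"dp":[0,0,25],"twist":[0,0,0],"claw":1}]' 30
python3 -m creep '[{"dp":[0,0,45],"twist":[0,0,0],"claw":1},{"dp":[0,0,48],"twist":[0,0,0],"claw":1},{"dp":[-10,0,48],"twist":[0,0,0],"claw":1},{"dp":[-20,0,48],"twist":[0,0,0],"claw":1},{"dp":[-20,0,48],"twist":[0,0,0],"claw":1}]'
python3 -m creep '[{"dp":[0,0,0],"twist":[0,0,0],"claw":1},{"dp":[0,0,0],"twist":[0,0,0],"claw":1}]'; python3 - <<'E'
from h import *
st=observe();print(st["eef_pos"])
cv2.imwrite("pics/w16.png",vision.read_camera("wrist")[:,:,::-1])
cv2.imwrite("pics/d16.png",np.hstack([vision.read_camera("side")[140:390,160:460,::-1],vision.read_camera("scene")[150:400,160:460,::-1]]).repeat(1,0))
E
```

```text
clock: 27.7
eef_pos: [0.4296, 0.0624, 0.1364]
ee_rot: [-0.482, 0.517, 0.485, 0.514]
force: [0.5, 0.6, 0.4]
finger_gap: 0.0852
clock: 28.2
eef_pos: [0.3825, 0.0624, 0.3736]
ee_rot: [-0.484, 0.515, 0.483, 0.516]
force: [0.8, -0.3, 0.0]
finger_gap: 0.0852
clock: 28.4
eef_pos: [0.384, 0.0625, 0.3729]
ee_rot: [-0.485, 0.514, 0.483, 0.517]
force: [0.4, -0.5, -0.4]
finger_gap: 0.085
[0.38397467 0.06248799 0.37293545]
```

View pics/w16.png

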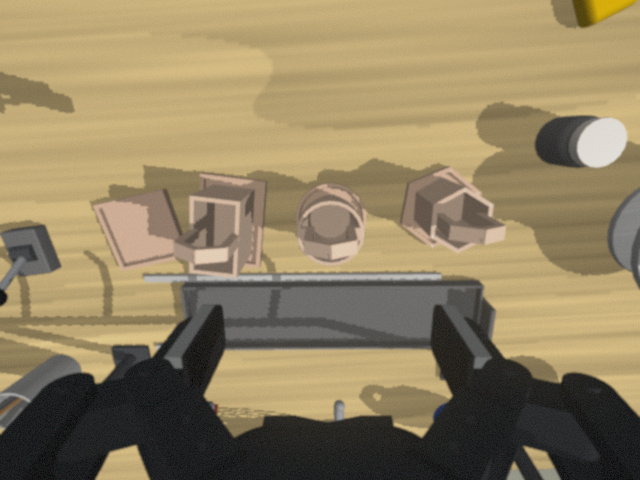

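View pics/d16.png

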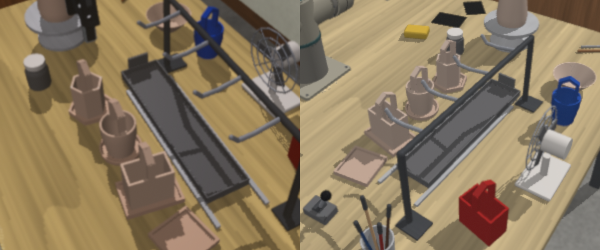

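```bash
python3 - <<'E'
from h import *
w=cv2.imread("pics/w16.png"); w=cv2.resize(w[270:360,440:510],None,fx=4.4,fy=4.4,interpolation=2)
b=vision.read_camera("side")[180:270,270:360,::-1]; b=cv2.resize(b,None,fx=4.4,fy=4.4,interpolation=2)
cv2.imwrite("pics/tab.png",np.hstack([w,b]))
E
```

```text
(no output)
```

View pics/tab.png

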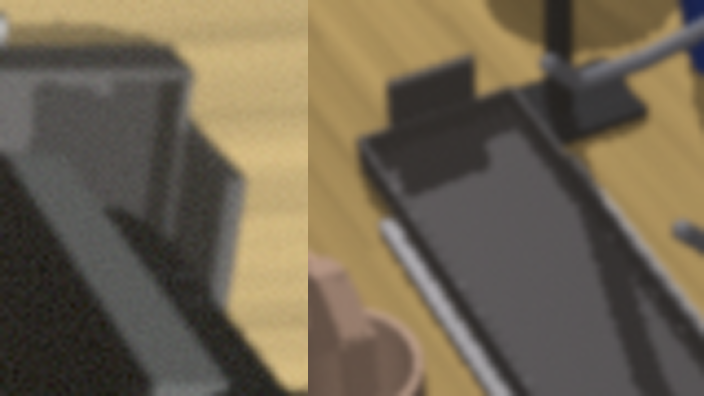

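```bash
python3 - <<'E'
from h import *
print(plane("wrist",[(495.2,310.5),(491.1,338.2)],.055)); print(plane("side",[(288.2,200),(307.5,193)],.055))
s=lambda u,v:(u/2.6+150,v/2.6+170)
print("turntable/vase base",tri([("scene",(373,135)),("side",(211,110))]))
E
```

```text
[[0.56744047 0.29095313 0.055     ]
 [0.61263596 0.28819601 0.055     ]]
[[0.57129519 0.28554231 0.055     ]
 [0.63042241 0.28418595 0.055     ]]
turntable/vase base (array([0.47895661, 0.54296288, 0.23152649]), [np.float64(0.5), np.float64(0.5)])
```

```bash
python3 - <<'E'
from h import *
print(plane("side",[(325,157),(306,155),(325,165)],.03)); print(plane("scene",[(433,230),(415,222)],.03))
E
python3 -m creep '[{"dp":[20,48,0],"twist":[-0.83,0,0],"claw":-1},{"dp":[20,48,0],"twist":[-0.83,0,0],"claw":-1},{"dp":[20,48,0],"twist":[-0.83,0,0],"claw":-1},{"dp":[20,48,0],"twist":[-0.83,0,0],"claw":-1},{"dp":[20,48,0],"twist":[0,0,0],"claw":-1}]'
python3 -m creep '[{"dp":[20,46,0],"twist":[0,0,0],"claw":-1},{"dp":[45,20,-10],"twist":[0,0,0],"claw":-1},{"dp":[44,0,-10],"twist":[0,0,0],"claw":-1},{"dp":[0,0,0],"twist":[0,0,0],"claw":-1},{"dp":[0,0,0],"twist":[0,0,0],"claw":-1}]'
```

```text
[[0.77475483 0.43369544 0.03      ]
 [0.72970029 0.47342067 0.03      ]
 [0.7538119  0.39834889 0.03      ]]
[[0.77962279 0.41419018 0.03      ]
 [0.71276838 0.42280305 0.03      ]]
clock: 29.1
eef_pos: [0.4791, 0.2966, 0.367]
ee_rot: [-0.566, 0.593, 0.388, 0.421]
force: [1.6, 0.6, -1.1]
finger_gap: 0.0123
clock: 29.6
eef_pos: [0.5885, 0.3585, 0.3468]
ee_rot: [-0.565, 0.594, 0.388, 0.422]
force: [-0.4, 0.2, 1.1]
finger_gap: -0.0001
```

```bash
python3 -m creep '[{"dp":[2,0,-48],"twist":[0,0,0],"claw":-1},{"dp":[2,0,-48],"twist":[0,0,0],"claw":-1},{"dp":[0,0,-48],"twist":[0,0,0],"claw":-1},{"dp":[0,0,-48],"twist":[0,0,0],"claw":-1},{"dp":[0,0,-48],"twist":[0,0,0],"claw":-1}]'
python3 -m creep '[{"dp":[0,0,-40],"twist":[0,0,0],"claw":-1},{"dp":[0,0,-28],"twist":[0,0,0],"claw":-1},{"dp":[0,0,0],"twist":[0,0,0],"claw":-1},{"dp":[0,0,0],"twist":[0,0,0],"claw":-1}]';python3 - <<'E'
from h import *
cv2.imwrite("pics/d17.png",np.hstack([vision.read_camera("side")[80:280,200:400,::-1],vision.read_camera("scene")[120:320,260:460,::-1]]).repeat(2,0).repeat(2,1))
E
```

```text
clock: 30.1
eef_pos: [0.5908, 0.3587, 0.1102]
ee_rot: [-0.566, 0.591, 0.387, 0.424]
force: [0.2, 0.7, 0.7]
finger_gap: -0.0001
clock: 30.5
eef_pos: [0.5914, 0.3587, 0.0437]
ee_rot: [-0.566, 0.592, 0.387, 0.424]
force: [0.2, 0.7, 0.9]
finger_gap: 0.0003
```

View pics/d17.png

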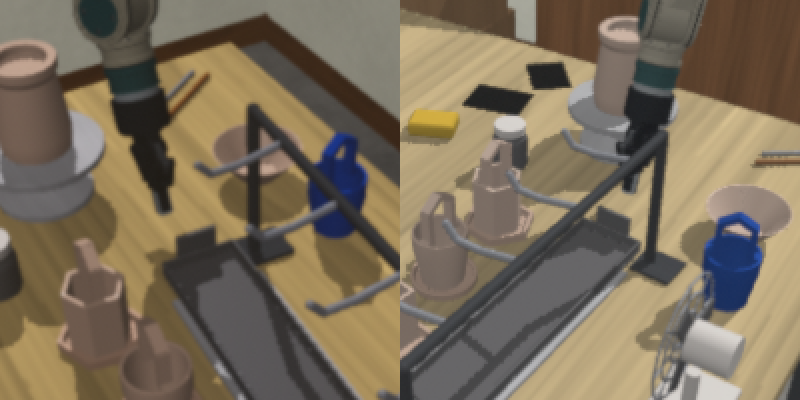

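```bash
python3 -m creep '[{"dp":[1,-20,-7],"twist":[0,0,0],"claw":-1},{"dp":[-1,-20,0],"twist":[0,0,0],"claw":-1},{"dp":[-1,-15,0],"twist":[0,0,0],"claw":-1},{"dp":[-1,-12,0],"twist":[0,0,0],"claw":-1},{"dp":[-1,-12,0],"twist":[0,0,0],"claw":-1}]'
python3 -m creep '[{"dp":[-1,-10,0],"twist":[0,0,0],"claw":-1},{"dp":[0,-8,0],"twist":[0,0,0],"claw":-1},{"dp":[0,0,0],"twist":[0,0,0],"claw":-1}]';python3 - <<'E'
from h import *
cv2.imwrite("pics/d18.png",np.hstack([vision.read_camera("side")[80:280,200:400,::-1],vision.read_camera("scene")[120:320,260:460,::-1]]).repeat(2,0).repeat(2,1))
E
```

```text
clock: 31.1
eef_pos: [0.591, 0.2806, 0.038]
ee_rot: [-0.566, 0.59, 0.387, 0.426]
force: [1.4, 2.6, 0.6]
finger_gap: -0.0004
clock: 31.4
eef_pos: [0.5875, 0.2604, 0.0358]
ee_rot: [-0.565, 0.592, 0.387, 0.424]
force: [-1.3, -0.4, -0.4]
finger_gap: -0.0003
```

View pics/d18.png

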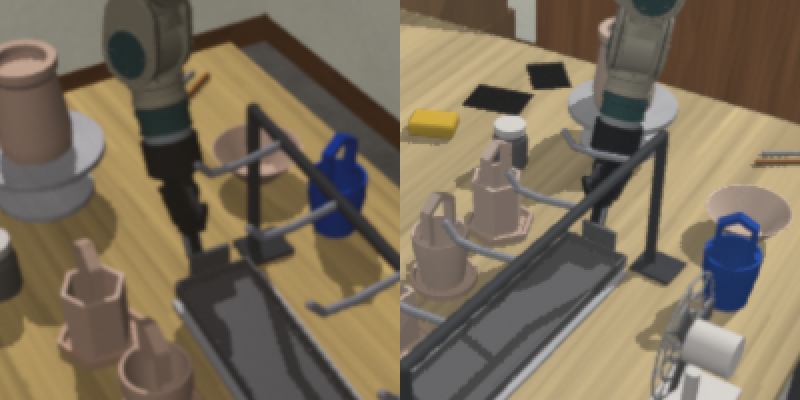

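```bash
for i in 1 2; do python3 -m creep '[{"dp":[0,-4,0],"twist":[0,0,0],"claw":-1},{"dp":[0,-3,0],"twist":[0,0,0],"claw":-1}]'| grep -E "eef|force:"; done; python3 -m creep '[{"dp":[0,-3,0],"twist":[0,0,0],"claw":-1},{"dp":[0,-2,0],"twist":[0,0,0],"claw":-1}]'| grep -E "eef|force:"
```

```text
eef_pos: [0.5875, 0.2553, 0.0353]
force: [-0.5, 1.0, -0.9]
eef_pos: [0.5878, 0.2479, 0.0356]
force: [-0.9, 0.7, -0.1]
eef_pos: [0.5881, 0.2427, 0.0359]
force: [-1.3, 1.7, -1.4]
```

```bash
for i in 1 2 3; do python3 -m creep '[{"dp":[0,-2,0],"twist":[0,0,0],"claw":-1},{"dp":[0,-1,0],"twist":[0,0,0],"claw":-1}]'| grep -E "eef|force:"; done; python3 - <<'E'
from h import *
cv2.imwrite("pics/d19.png",np.hstack([vision.read_camera("side")[80:280,200:400,::-1],vision.read_camera("scene")[120:320,260:460,::-1]]).repeat(2,0).repeat(2,1))
E
```

```text
eef_pos: [0.5881, 0.2424, 0.0359]
force: [-2.9, 8.9, 0.1]
eef_pos: [0.5882, 0.2423, 0.036]
force: [-4.3, 16.7, 0.6]
eef_pos: [0.5882, 0.2422, 0.0361]
force: [-5.3, 23.3, 0.9]
```

View pics/d19.png

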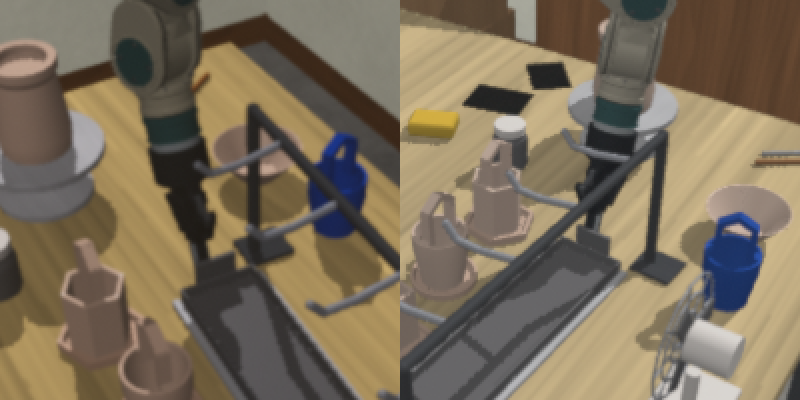

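```bash
python3 -m creep '[{"dp":[0,20,0],"twist":[0,0,0],"claw":-1},{"dp":[0,40,0],"twist":[0,0,0],"claw":-1},{"dp":[0,40,5],"twist":[0,0,0],"claw":-1},{"dp":[0,10,45],"twist":[0,0,0],"claw":-1},{"dp":[0,0,48],"twist":[0,0,0],"claw":-1}]'
python3 -m creep '[{"dp":[0,0,48],"twist":[0,0,0],"claw":-1},{"dp":[0,0,48],"twist":[0,0,0],"claw":-1},{"dp":[0,0,48],"twist":[0,0,0],"claw":-1},{"dp":[-10,0,48],"twist":[0,0,0],"claw":-1},{"dp":[-10,0,20],"twist":[0,0,0],"claw":-1}]'
python3 -m creep '[{"dp":[-40,-20,0],"twist":[0.83,0,0],"claw":-1},{"dp":[-40,-40,0],"twist":[0.83,0,0],"claw":-1},{"dp":[-40,-48,0],"twist":[0.83,0,0],"claw":-1},{"dp":[-30,-48,0],"twist":[0.83,0,0],"claw":-1},{"dp":[-20,-48,0],"twist":[0,0,0],"claw":-1}]'
python3 -m creep '[{"dp":[-10,-48,0],"twist":[0,0,0],"claw":-1},{"dp":[0,-30,0],"twist":[0,0,0],"claw":-1},{"dp":[0,0,0],"twist":[0,0,0],"claw":-1},{"dp":[0,0,0],"twist":[0,0,0],"claw":-1}]'
python3 - <<'E'
from h import *
print(observe()["eef_pos"])
cv2.imwrite("pics/w20.png",vision.read_camera("wrist")[:,:,::-1])
a=vision.read_camera("side")[:,:,::-1];b=vision.read_camera("scene")[:,:,::-1]
cv2.imwrite("pics/side20.png",a);cv2.imwrite("pics/scene20.png",b)
E
```

```text
clock: 33.3
eef_pos: [0.5871, 0.3448, 0.1325]
ee_rot: [-0.567, 0.592, 0.387, 0.422]
force: [0.4, 0.2, 0.5]
finger_gap: -0.0
clock: 33.8
eef_pos: [0.5699, 0.3439, 0.3523]
ee_rot: [-0.567, 0.589, 0.385, 0.427]
force: [-0.4, -0.7, -0.1]
finger_gap: -0.0004
clock: 34.3
eef_pos: [0.4129, 0.1588, 0.3465]
ee_rot: [-0.484, 0.516, 0.483, 0.516]
force: [0.4, -1.9, 1.1]
finger_gap: -0.0
clock: 34.7
eef_pos: [0.4051, 0.0827, 0.3463]
ee_rot: [-0.484, 0.516, 0.483, 0.516]
force: [0.6, 0.4, -0.2]
finger_gap: -0.0003
[0.4051403  0.08266662 0.34629853]
```

View pics/w20.png

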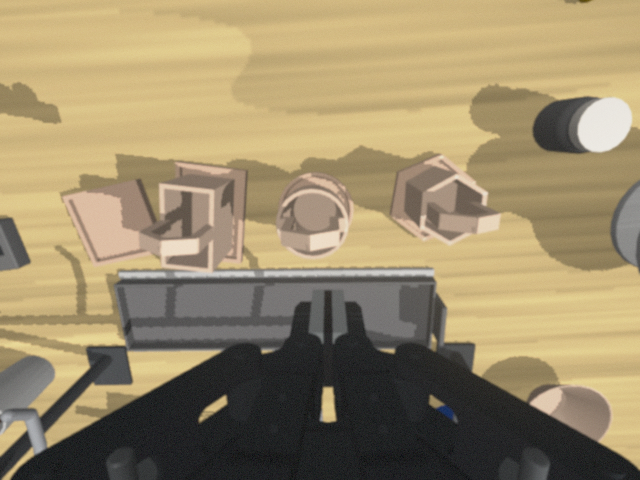

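View pics/side20.png

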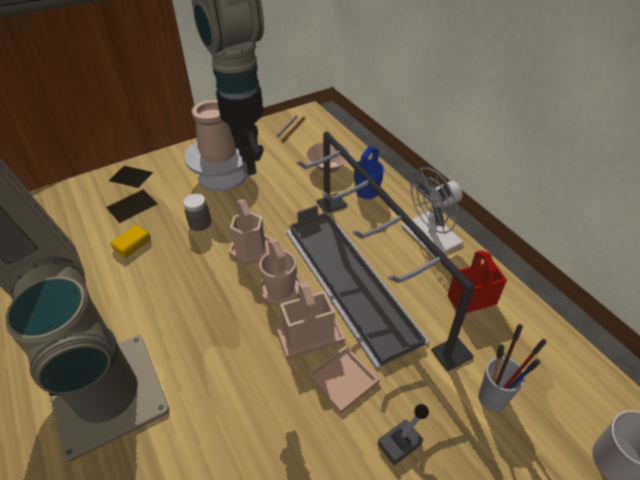

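View pics/scene20.png

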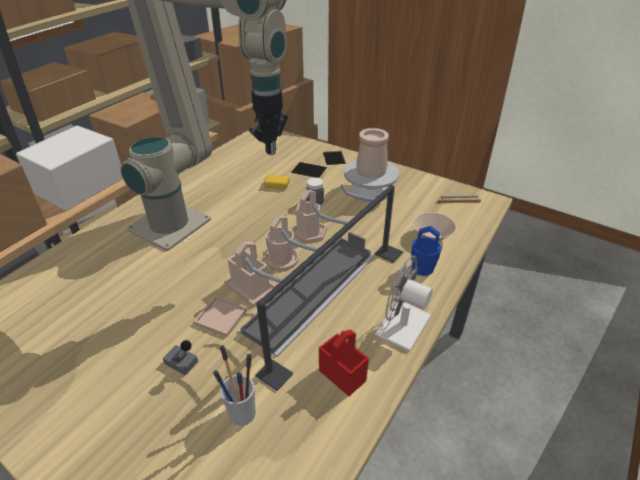

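```bash
python3 - <<'E'
import cv2
w=cv2.imread("pics/w20.png"); cv2.imwrite("pics/z20.png",cv2.resize(w[140:280,130:510],None,fx=2.1,fy=2.1,interpolation=2))
E
```

```text
(no output)
```

View pics/z20.png

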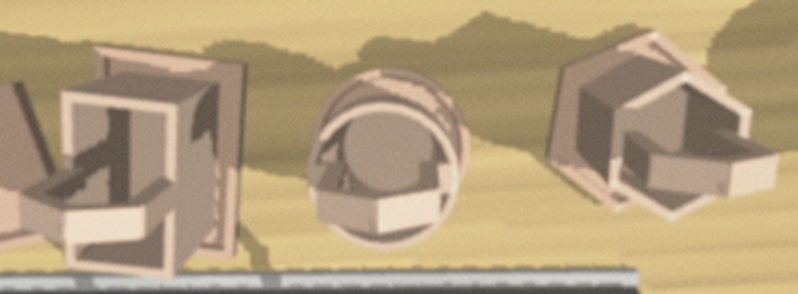

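```bash
python3 - <<'E'
from h import *
np.set_printoptions(precision=4,suppress=True)
z=lambda *L:[(130+u/2.1,140+v/2.1) for u,v in L]
def circ(P):
    A=np.c_[2*P[:,:2],np.ones(len(P))];s=np.linalg.lstsq(A,(P[:,:2]**2).sum(1),rcond=None)[0];return s[:2],np.sqrt(s[2]+s[:2]@s[:2])
print("round pot",circ(plane("wrist",z((385,102),(320,138),(452,140),(460,180),(308,180),(385,248)),.096)))
print("round saucer",circ(plane("wrist",z((380,68),(330,95),(310,125),(430,85),(465,125),(468,160)),.014)))
P=plane("wrist",z((62,92),(180,102),(172,272),(66,268)),.096);print("obl pot",P.mean(0))
P=plane("wrist",z((95,48),(247,65)),.014);P2=plane("wrist",z((234,256)),.014)[0];print("obl sauc",(P[0]+P2)/2)
A,B,C=plane("wrist",z((612,108),(687,75),(750,110)),.096);P=plane("wrist",z((687,75),(670,219),(750,110),(612,190)),.096);print("hex pot",(P[0]+P[1])/2,(P[2]+P[3])/2)
A,B,C=plane("wrist",z((560,68),(655,32),(548,155)),.014);print("hex sauc",B+C-A)
E
```

```text
round pot (array([0.4307, 0.066 ]), np.float64(0.041273271813303924))
round saucer (array([0.4351, 0.0644]), np.float64(0.05267841634389625))
obl pot [ 0.4269 -0.0786  0.096 ]
obl sauc [ 0.4291 -0.079   0.014 ]
hex pot [0.4252 0.2247 0.096 ] [0.4262 0.2256 0.096 ]
hex sauc [0.4256 0.2274 0.014 ]
```

```bash
python3 -c "
from rig import workorder; print(workorder.hand_in())"
```

```text
the job is handed in; nothing more can be done
None
```

The job is done and handed in at about 35 s of the 210 s allowed. No verdict was reported.

**What I did**
- **Fan:** I pushed the lever over to its stop. Its tip moved from x = 0.417 m to 0.491 m.
- **Pots:** three were hanging: oblong, hex and round. The square pot was absent and its saucer stays empty. I lifted each off its hook with a 30 N grip and set it down in its own saucer. The set-down force read at most about 10 N at the wrist.
- **Tray:** I pushed it by the tab until it met a firm stop, at about 23 N, then backed off.

**Last checks**
- **Pot centring:** in the final wrist picture the pots are within about 5 mm of their saucers' centres (oblong 2, hex 3, round 5 mm), and all look upright.
- **Tray and lever:** the tray lines up with its guide rails at both ends, and the lever is over.
- **Other things:** the tin, glaze jar and vase look unmoved, and the gripper is well clear of everything.
- **Not measured:** I judged uprightness and the tray's home position from the pictures and the stop force. No saucer appeared to have been knocked aside, and no check failed or disagreed.

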